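# Sort the odds and ends on the patio bench

## Task

Tidy the patio bench: put both yellow spout caps in the round plant saucer, the ceramic snail and the terracotta pot foot in the wooden tray, and the padlock in the steel tin. Each must lie flat on its container's floor the same way up as it is now, beside its neighbour and not on it or on the rim. Set the snail and the pot foot down rather than dropping them, and leave the small clay pot standing where it is.

Things in the scene. Friction and masses are not known exactly. Their poses are not given: they have to be found in the camera images.
- cap_large: larger of two yellow plastic watering spout caps, standing mouth down: round skirt 44 mm across and 26 mm high with straight ribbed sides, then a shoulder and a nub 22 mm across, 36 mm high in all; about 35 g. Origin: centre of its underside, z up its axis. Grip it across the skirt, from any side.
- cap_small: smaller yellow plastic spout cap of the same shape, standing mouth down: skirt 30 mm across and 24 mm high, nub 15 mm across, 34 mm high in all; about 20 g. Origin: centre of its underside, z up its axis.
- snail: white ceramic snail figure, about 58 mm long (its x axis points to the head, feelers at the head end), 28 mm wide, 45 mm high; about 110 g. The shell is a disc 36 mm across with flat sides 28 mm apart (along y), centred 4 mm behind the origin and 27 mm up; the foot below is 52 x 26 x 12 mm. Origin: centre of the foot's underside, z up. Grip it across the shell's flat sides.
- pot_foot: terracotta pot foot, a stepped block 52 mm long (x) and 32 mm wide (y): the front half (+x) is 18 mm high, the rear half (-x) 31 mm; about 90 g. Origin: centre of its underside, z up. Grip it across its width.
- padlock: padlock lying flat: brass body 38 mm long (x), 42 mm wide (y), 20 mm high, with a closed steel shackle that reaches to 46 mm from the origin along +x (27 mm clear of the body, bar 8 mm thick, 34 mm wide over all); about 200 g. Origin: centre of the body's underside, z up. Grip the body across its width.
- saucer: round green plastic plant saucer, fixed to the bench: 152 mm across the rim, 24 mm high, walls 3 mm and sloping; flat inner floor about 120 mm across, 4 mm above the origin. Origin: centre of its underside.
- tray: open oblong wooden tray, fixed to the bench: 110 mm (x) by 156 mm (y) outside, 30 mm high, walls 6 mm (98 x 144 mm inside); inner floor 6 mm above the origin. Origin: centre of its underside; y is its long direction.
- tin: open oblong bare steel tin, fixed to the bench: 106 mm (x) by 138 mm (y) outside, 34 mm high (36 mm with the rolled rim), walls 3 mm (100 x 132 mm inside); inner floor 3 mm above the origin. Origin: centre of its underside; y is its long direction.
- clay_pot: small empty terracotta flower pot standing upright among the things, loose: 60 mm across the rim, 40 mm at the foot, 55 mm high, about 120 g. Not to be moved. Origin: centre of its underside.
There are look-alikes about, which are no part of the job. Leave any red look-alike of the pot_foot alone.

How it is judged (in metres and radians):
At the end, for the whole second after the job is handed in: Caps on the saucer floor within 55 mm of its centre; snail and pot foot on the tray floor (origins within 48 mm in x, 70 mm in y); padlock on the tin floor (48, 64 mm). Each within 4 mm of floor height, tilted under 0.15 rad, at rest (under 0.02 m/s, 0.2 rad/s) (horizontal distance between each of cap_large, cap_small and saucer below 0.055 m and z of cap_large in the frame of saucer between 0 and 0.008 m and angle between each of cap_large, cap_small, snail, pot_foot, padlock's own z axis and vertical below 0.15 rad and linear speed of each of cap_large, cap_small, snail, pot_foot, padlock below 0.02 m/s and angular speed of each of cap_large, cap_small, snail, pot_foot, padlock below 0.2 rad/s and z of cap_small in the frame of saucer between 0 and 0.008 m and x of snail in the frame of tray between -0.048 and 0.048 m and y of snail in the frame of tray between -0.07 and 0.07 m and z of snail in the frame of tray between 0.002 and 0.01 m and x of pot_foot in the frame of tray between -0.048 and 0.048 m and y of pot_foot in the frame of tray between -0.07 and 0.07 m and z of pot_foot in the frame of tray between 0.002 and 0.01 m and x of padlock in the frame of tin between -0.048 and 0.048 m and y of padlock in the frame of tin between -0.064 and 0.064 m and z of padlock in the frame of tin between -0.001 and 0.007 m); the robot touches nothing.
It fails at once if the small clay pot was shifted by over 30 mm or tipped by over 0.35 rad (distance of clay_pot from where it was at the start of the episode above 0.03 m or angle between clay_pot's own z axis and vertical above 0.35 rad).
It fails at once if the snail was dropped or thrown (faster than 0.75 m/s while not held, a fall of about 30 mm) (linear speed of snail above 0.75 m/s and contact force between snail and the fingers below 0.05 N).
It fails at once if the pot foot was dropped or thrown (faster than 0.75 m/s while not held, a fall of about 30 mm) (linear speed of pot_foot above 0.75 m/s and contact force between pot_foot and the fingers below 0.05 N).
It also fails if it takes over 128 s, if anything falls off the work surface, if the arm or the gripper's body presses on something with over 40 N, if the wrist force passes 120 N, or if a joint passes its speed limit or range.

## Robot

A 6-joint arm with a two-finger parallel gripper is mounted at the origin on the work surface. World frame = base frame: x ahead of the robot, y to its left, z up, the work surface at z = 0. Lengths are in m, angles in degrees, forces in N, time in s.
With the tool pointing down it reaches from about 0.35 to 0.85 m from the base axis. Payload 8.1 kg.
Tool frame: the origin (TCP) lies at the very end of the fingers, on their centre line; the grasp point (between the pads) lies 19 mm behind it; z points along the fingers, y is the line along which they close (so a half turn about z gives the same grasp; the last joint's range is limited). The gripper opens to 85 mm and grips with 20 to 120 N. Pads are 22 mm wide; open, the fingers measure 114 mm over their backs; the gripper's body (76 mm by 85 mm) begins 54 mm behind the grasp point. The pads swing forward as they close: fully open they stand 13 mm farther back than shut.
Start: joints at [67.93, 7.471, 85.268, -0, 87.261, -4.893], TCP at [0.177, 0.573, 0.231] pointing down, gripper open.
Joint ranges: [-169.43, 169.43], [-51.17, 129.36], [1.28, 143.12], [-76.62, 256.62], [0, 156.53], [-152.29, 152.29]. Speed limits (degrees/s): [136.94, 136.94, 159.86, 180, 180, 180].

## Interface

Orientations are given as a 3x3 rotation matrix whose columns are the frame's x, y, z axes.
In Python, from workcell import manip gives the robot as it stands. The module is installed in compiled form; this text tells all that it offers.
- The arm moves only by the shell command python3 -m pendant 'ROWS'. ROWS is JSON, a list of rows, each an object of numbers: "x", "y", "z": the shift along the tool's x, y, z scaled (see below); "wx", "wy", "wz": the turn, a rotation vector about the tool's x, y, z scaled (see below); "hand": the closure, from 0 (fully open) to 1 (shut). A call has exactly 5 rows; each row shifts and turns the commanded pose from where the row before left it, along the tool's axes as they then stand; what a row does not reach is not made up. The controller multiplies each number of a shift by 0.05 m and each number of a turn by 0.12 rad. A row lasts 1/8 s, in which the tool goes at most 62.5 mm and 10.7 degrees, less where a joint would pass 70% of its speed; a pose out of reach is approached as far as the arm can. A call with a number of a shift or a turn outside -1 to 1 is refused whole. A call with a gripper value outside its range is refused whole. The fingers move at their own pace and stop on an object; the grip force is fixed at half the most. Time passes only in rows, so rows that do not move let the fingers close, or fill a call up. It gives the time, the measured TCP pose, the force, the opening and the grip force at its end, in the units of the state.
- manip.get_state(): the state, without advancing time (a new reading comes with each control period).
- manip.get_image(name): name is "side" or "top" or "wrist"; returns a dict with "img" (420x560x3 uint8, red, green, blue), "range_z" (420x560 float32, m along the optical axis (not along the pixel's ray), 0 where there is no reading), "vertical_fov" (degrees; the focal length in pixels is half the picture's height over the tangent of half this angle, whatever the lens; pixels are square), "cx", "cy" (the principal point, pixels), "camera_from_world" (4x4, takes a point from world to camera coordinates). Camera axes: x right, y up, looking along -z (the intrinsics and any distortion apply to the point x, -y, -z); pixel columns grow to the right and rows downward; lengths in m; the calibration is good to about 2 mm. A picture is of the moment at which its call begins.
- manip.finish_job(): hands the job in; it is judged then, once.
Trained networks look in a picture, given as the dict that the camera call returned (one of the last four; its "shot" number tells which), for a name from the list of things; names that differ only in an ending like _2 or _b are one class to them, and where a whole thing is asked for, a point or a joint stands for the part that bears it (a point fixed in the world has none). Each returns a list of dicts, best first, with "score" (0 to 1); they miss things now and then, are a little off and sometimes report something else, mostly with a low value. They report only what shows in the picture. A call takes as long as a camera call. They do not tell look-alikes from the thing itself.
- manip.spot_in(picture, label): "location" ([column, row] in pixels, amid what is visible of it).
The state is a dict: "clock": time; "qpos": joint angles; "joint_velocities": joint speeds; "joint_torque": joint torques, N m; "tcp_pos": TCP position; "tcp_rot": TCP orientation; "force": force on the tool from outside, world axes, zero at the start; "wrist_torque": the same for the moment, N m; "opening": opening from 0.0 (shut) to 1.0 (fully open); "grip_force": force on a finger pad.
Only numpy, scipy, OpenCV 4.12 (cv2) and the standard library are available. Lean on these libraries where they do the work, as an engineer would, in place of code of your own. Each camera call takes 0.05 s, during which the arm holds its last target. There are 200 camera calls.

## Working session

There is one attempt and no reset: what is moved stays moved. The work goes in short steps, Python scripts to look and compute and a shell command to move; the robot and the scene stay as the last step left them, time stands still between calls to the robot, and variables do not carry over. Pictures are saved under pics/ and viewed, at most 14 in all, crops included, and the job is handed in when it is done.

```bash
mkdir -p pics
cat > h.py <<'E'
import numpy as np,cv2
from workcell import manip
NAMES="cap_large cap_small snail pot_foot padlock saucer tray tin clay_pot".split()
def foc(p): return p["img"].shape[0]/2/np.tan(np.radians(p["vertical_fov"])/2)
def world(p,u,v,d=None):
    if d is None:
        w=p["range_z"][int(v)-1:int(v)+2,int(u)-1:int(u)+2]; w=w[w>0]; d=np.median(w) if len(w) else np.nan
    f=foc(p); c=np.array([(u-p["cx"])/f*d,-(v-p["cy"])/f*d,-d,1])
    return (np.linalg.inv(p["camera_from_world"])@c)[:3]
def cloud(p):
    d=p["range_z"].astype(float); f=foc(p); v,u=np.indices(d.shape)
    c=np.stack([(u-p["cx"])/f*d,-(v-p["cy"])/f*d,-d,np.ones_like(d)],-1)
    w=(c@np.linalg.inv(p["camera_from_world"]).T)[...,:3]; w[d<=0]=np.nan
    return w
def save(p,n): cv2.imwrite("pics/"+n,cv2.cvtColor(p["img"],cv2.COLOR_RGB2BGR))
E
python3 - <<'E'
from h import *
for c in("top","side"):
    p=manip.get_image(c); save(p,c+"1.png"); print(c,[k for k in p],p["vertical_fov"],p["cx"],p["cy"])
    for n in NAMES:
        print(n,[(round(r["score"],2),np.round(r["location"]).astype(int).tolist(),np.round(world(p,*r["location"]),3).tolist()) for r in manip.spot_in(p,n)[:4]])
s=manip.get_state();print(s["clock"],s["tcp_pos"],np.round(s["tcp_rot"],3))
E
```

```text
top ['img', 'range_z', 'vertical_fov', 'cx', 'cy', 'camera_from_world', 'shot'] 48.65320394794779 281.23549595772016 207.8593343126453
cap_large [(0.72, [206, 179], [0.619, 0.193, 0.036])]
cap_small []
snail [(0.85, [378, 250], [0.444, -0.211, 0.045])]
pot_foot [(0.75, [361, 171], [0.635, -0.179, 0.018]), (0.74, [395, 156], [0.668, -0.26, 0.028])]
padlock [(0.75, [206, 245], [0.461, 0.197, 0.02])]
saucer [(0.7, [129, 226], [0.51, 0.39, 0.003])]
tray [(0.64, [456, 225], [0.5, -0.408, 0.004])]
tin [(0.72, [284, 165], [0.653, 0.007, 0.005])]
clay_pot [(0.97, [248, 230], [0.495, 0.096, 0.005]), (0.31, [359, 175], [0.625, -0.175, 0.018])]
side ['img', 'range_z', 'vertical_fov', 'cx', 'cy', 'camera_from_world', 'shot'] 52.65163935380885 274.15177474993595 207.7254822041411
cap_large [(0.6, [260, 170], [0.601, 0.186, 0.025])]
cap_small [(0.77, [241, 234], [0.446, -0.023, 0.022])]
snail [(0.77, [285, 294], [0.437, -0.225, 0.038])]
pot_foot [(0.69, [403, 271], [0.658, -0.279, 0.03]), (0.59, [357, 255], [0.615, -0.199, 0.028])]
padlock [(0.79, [206, 186], [0.452, 0.19, 0.021]), (0.2, [284, 296], [0.435, -0.224, 0.032])]
saucer [(0.71, [262, 168], [0.608, 0.189, 0.027]), (0.61, [198, 151], [0.506, 0.4, 0.005])]
tray [(0.9, [376, 368], [0.497, -0.401, 0.006])]
tin [(0.68, [198, 151], [0.507, 0.401, 0.005]), (0.56, [313, 204], [0.652, 0.016, 0.004])]
clay_pot [(0.61, [239, 195], [0.486, 0.068, 0.055]), (0.53, [261, 170], [0.602, 0.185, 0.025])]
1.0 [0.1771929  0.57324631 0.23128628] [[-0.955  0.295  0.   ]
 [ 0.295  0.955 -0.   ]
 [-0.     0.    -1.   ]]
```

View pics/top1.png

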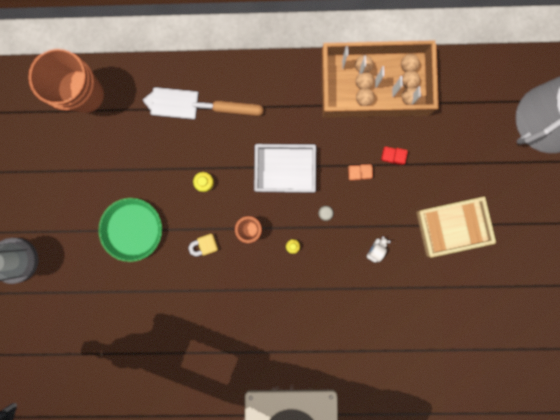

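View pics/side1.png

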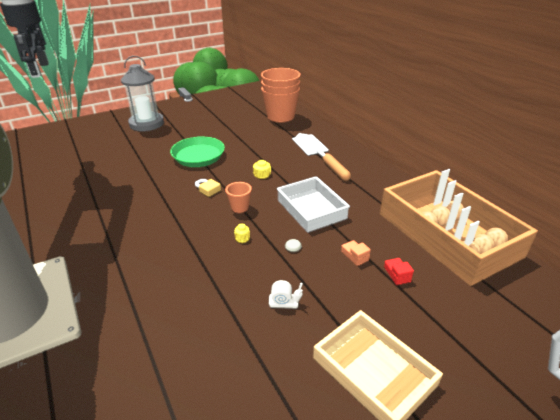

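The top view shows cap_large (204,182), cap_small (293,246), padlock (206,245) with its shackle to the left, snail (378,250), orange pot foot (361,172) and its red look-alike (395,156). The containers are the saucer (130,230), tin (285,168) and tray (456,226). The side view agrees. Next I'll measure poses from the depth clouds.

```bash
cat > m.py <<'E'
from h import *
def seg(W,I,c,r,zmin=.008,zmax=.2):
    m=(np.hypot(W[...,0]-c[0],W[...,1]-c[1])<r)&(W[...,2]>zmin)&(W[...,2]<zmax)
    return W[m],I[m]
if __name__=="__main__":
    G=dict(cap_large=(.612,.197,.04),cap_small=(.457,-.012,.035),snail=(.444,-.212,.05),pot_foot=(.635,-.178,.045),padlock=(.461,.197,.06),saucer=(.5,.385,.1),tray=(.5,-.408,.11),tin=(.647,.007,.095),clay_pot=(.495,.096,.055),stone=(.535,-.09,.03),red=(.67,-.26,.045))
    for cam in("top","side"):
        p=manip.get_image(cam); W=cloud(p)
        print(cam,"bench z",np.nanmedian(W[...,2][150:300,150:400]))
        for n,g in G.items():
            P,_=seg(W,p["img"],g,g[2])
            if len(P)<5: print(n,len(P)); continue
            (c,s,a)=cv2.minAreaRect((P[:,:2]*1000).astype(np.float32))
            print(n,len(P),"rect",np.round(c,1),np.round(s,1),round(a,1),"zmax",round(np.percentile(P[:,2],97)*1000,1))
E
python3 m.py
python3 - <<'E'
from h import *
p=manip.get_image("top"); im=cv2.cvtColor(p["img"],cv2.COLOR_RGB2BGR)
a=cv2.resize(im[150:270,320:510],None,fx=4,fy=4,interpolation=cv2.INTER_CUBIC); cv2.imwrite("pics/c1.png",a)
E
```

```text
top bench z 7.603596802763235e-05
cap_large 279 rect [616.  202.3] [42.9 42.2] 18.1 zmax 37.5
cap_small 124 rect [456.  -12.3] [28.8 28.8] 88.9 zmax 36.0
snail 288 rect [ 446.7 -214.9] [28.9 58.4] 57.1 zmax 46.6
pot_foot 314 rect [ 632.5 -176.4] [32.5 51.8] 1.3 zmax 33.2
padlock 363 rect [460.4 207.4] [42.1 64.4] 17.9 zmax 23.2
saucer 981 rect [503.4 380.7] [149.7 150.3] 21.2 zmax 26.4
tray 1150 rect [ 496.7 -401.2] [110.4 159.4] 11.3 zmax 32.3
tin 631 rect [644.3   3.7] [143.1 111.2] 88.3 zmax 39.2
clay_pot 367 rect [498.3  92.2] [56.5 56.1] 88.5 zmax 57.6
stone 135 rect [535.9 -92.1] [30.7 30.4] 17.5 zmax 15.9
red 325 rect [ 671.7 -258.8] [51.9 32.7] 74.7 zmax 33.2
side bench z 0.0008904781408571871
cap_large 220 rect [611.9 198.8] [37.8 42.7] 59.2 zmax 38.1
cap_small 192 rect [452.6 -14.4] [23.2 30.6] 67.8 zmax 34.9
snail 636 rect [ 444.4 -215.1] [30.9 57.3] 61.5 zmax 45.6
pot_foot 422 rect [ 629.4 -176.1] [33.5 54. ] 1.5 zmax 32.4
padlock 259 rect [457.8 207.1] [43.3 65.3] 17.9 zmax 22.7
saucer 604 rect [501.6 380.3] [151.9 149.8] 25.3 zmax 25.9
tray 3473 rect [ 494.5 -399.9] [112.4 157.7] 11.3 zmax 31.4
tin 1436 rect [642.3   4.5] [146.2 112.2] 87.7 zmax 37.5
clay_pot 577 rect [496.3  92.6] [59.5 57.8] 47.4 zmax 56.1
stone 136 rect [532.5 -94.4] [27.6 30.9] 42.5 zmax 15.8
red 464 rect [ 669.1 -259.4] [53.2 33.8] 74.8 zmax 32.3
```

View pics/c1.png

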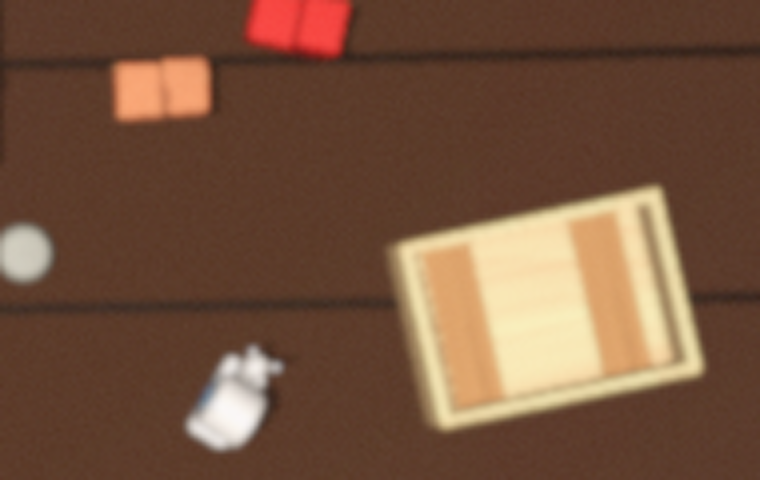

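The crop shows the orange pot foot at about (162,88), the red one right of it and the snail's head up-right. The tray is empty, and the dark bands are only coloured floor. Measured sizes match the given ones. Now a helper that works out the moves.

```bash
cat > go.py <<'E'
import sys
from h import *
def plan(x,y,z,th=None):
    s=manip.get_state(); R=np.array(s["tcp_rot"]); d=np.array([x,y,z])-s["tcp_pos"]
    cur=np.degrees(np.arctan2(R[1,1],R[0,1])); dt=0 if th is None else (cur-th+90)%180-90
    r=np.radians(dt); u=R.T@d/.05
    # total shift in units along present tool axes; and after the turn
    c,sn=np.cos(r),np.sin(r); ua=np.array([c*u[0]+sn*u[1],-sn*u[0]+c*u[1],u[2]])
    print("clock",round(s["clock"],2),"tcp",np.round(s["tcp_pos"],4),"th",round(cur,1),"tilt",np.round(R[:,2],3),"open",round(s["opening"],3),"grip",round(s["grip_force"],1),"F",np.round(s["force"],1))
    print("now-axes",np.round(u,2),"wz units",round(r/.12,2),"after-turn axes",np.round(ua,2))
if __name__=="__main__": plan(*map(float,sys.argv[1:]))
E
python3 go.py .615 .2015 .1
```

```text
clock 1.15 tcp [0.1772 0.5732 0.2313] th 72.8 tilt [-0. -0. -1.] open 1.002 grip 0.0 F [-0.1  0.1  0.3]
now-axes [-10.56  -4.52   2.63] wz units 0.0 after-turn axes [-10.56  -4.52   2.63]
```

```bash
python3 -m pendant '[{"x":-0.7,"y":-0.3,"z":0.17},{"x":-0.7,"y":-0.3,"z":0.17},{"x":-0.7,"y":-0.3,"z":0.17},{"x":-0.7,"y":-0.3,"z":0.17},{"x":-0.7,"y":-0.3,"z":0.17}]'
python3 -m pendant '[{"x":-0.7,"y":-0.3,"z":0.17},{"x":-0.7,"y":-0.3,"z":0.17},{"x":-0.7,"y":-0.3,"z":0.17},{"x":-0.7,"y":-0.3,"z":0.17},{"x":-0.7,"y":-0.3,"z":0.17}]'
python3 -m pendant '[{"x":-0.9,"y":-0.4,"z":0.2},{"x":-0.9,"y":-0.4,"z":0.2},{"x":-0.8,"y":-0.4,"z":0.2},{"x":-0.6,"y":-0.2},{}]'
python3 go.py .615 .2015 .006
python3 - <<'E'
from h import *
p=manip.get_image("wrist"); save(p,"w1.png")
from m import seg
W=cloud(p); P,_=seg(W,p["img"],(.615,.2015),.04,.008,.05); print(len(P), cv2.minAreaRect((P[:,:2]*1000).astype(np.float32)))
E
```

```text
clock 1.15 tcp [0.1772 0.5732 0.2313] th 72.8 tilt [-0. -0. -1.] open 1.002 grip 0.0 F [-0.1  0.1  0.3]
now-axes [-10.56  -4.52   4.51] wz units 0.0 after-turn axes [-10.56  -4.52   4.51]
0 ((0.0, 0.0), (0.0, 0.0), 0.0)schema error: expected keys x, y, z, wx, wy, wz, hand
schema error: expected keys x, y, z, wx, wy, wz, hand
schema error: expected keys x, y, z, wx, wy, wz, hand
```

View pics/w1.png

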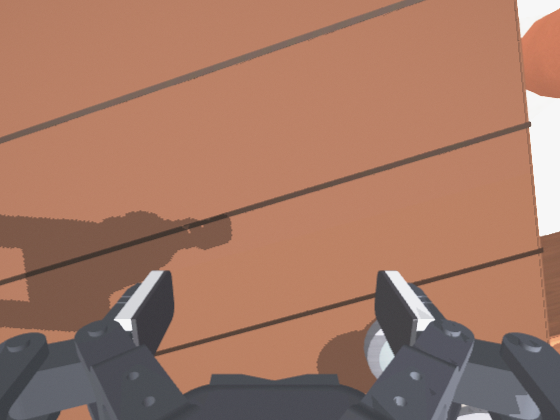

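The rows need all seven keys, so nothing has moved. The wrist view shows the open fingertips at about (150,290) and (395,290), with bare bench below.

```bash
python3 -m pendant '[{"x":-0.7,"y":-0.3,"z":0.17,"wx":0,"wy":0,"wz":0,"hand":0},{"x":-0.7,"y":-0.3,"z":0.17,"wx":0,"wy":0,"wz":0,"hand":0},{"x":-0.7,"y":-0.3,"z":0.17,"wx":0,"wy":0,"wz":0,"hand":0},{"x":-0.7,"y":-0.3,"z":0.17,"wx":0,"wy":0,"wz":0,"hand":0},{"x":-0.7,"y":-0.3,"z":0.17,"wx":0,"wy":0,"wz":0,"hand":0}]'
python3 -m pendant '[{"x":-0.7,"y":-0.3,"z":0.17,"wx":0,"wy":0,"wz":0,"hand":0},{"x":-0.7,"y":-0.3,"z":0.17,"wx":0,"wy":0,"wz":0,"hand":0},{"x":-0.7,"y":-0.3,"z":0.17,"wx":0,"wy":0,"wz":0,"hand":0},{"x":-0.7,"y":-0.3,"z":0.17,"wx":0,"wy":0,"wz":0,"hand":0},{"x":-0.7,"y":-0.3,"z":0.17,"wx":0,"wy":0,"wz":0,"hand":0}]'
python3 -m pendant '[{"x":-0.9,"y":-0.4,"z":0.2,"wx":0,"wy":0,"wz":0,"hand":0},{"x":-0.9,"y":-0.4,"z":0.2,"wx":0,"wy":0,"wz":0,"hand":0},{"x":-0.8,"y":-0.4,"z":0.2,"wx":0,"wy":0,"wz":0,"hand":0},{"x":-0.6,"y":-0.2,"z":0,"wx":0,"wy":0,"wz":0,"hand":0},{"x":0,"y":0,"z":0,"wx":0,"wy":0,"wz":0,"hand":0}]'
python3 go.py .615 .2015 .006
python3 - <<'E'
from h import *
p=manip.get_image("wrist"); save(p,"w2.png")
from m import seg
W=cloud(p); P,_=seg(W,p["img"],(.615,.2015),.04,.008,.05); print(len(P), cv2.minAreaRect((P[:,:2]*1000).astype(np.float32)))
E
```

```text
clock: 1.82
tcp_pos: [0.3231, 0.4491, 0.1887]
tcp_rot: [[-0.955, 0.295, 0.0], [0.295, 0.955, 0.0], [-0.0, 0.0, -1.0]]
force: [0.9, 0.3, 0.3]
opening: 1.001
grip_force: 0.0
clock: 2.45
tcp_pos: [0.4682, 0.3257, 0.1462]
tcp_rot: [[-0.955, 0.295, 0.0], [0.295, 0.955, 0.0], [-0.0, 0.0, -1.0]]
force: [-0.9, 0.1, -0.6]
opening: 1.0
grip_force: 0.0
clock: 3.08
tcp_pos: [0.6009, 0.2106, 0.1161]
tcp_rot: [[-0.955, 0.298, 0.0], [0.298, 0.955, -0.0], [-0.0, -0.0, -1.0]]
force: [-0.5, 0.0, 1.1]
opening: 1.002
grip_force: 0.0
clock 3.08 tcp [0.6009 0.2106 0.1161] th 72.7 tilt [ 0. -0. -1.] open 1.002 grip 0.0 F [-0.5  0.   1.1]
now-axes [-0.32 -0.09  2.2 ] wz units 0.0 after-turn axes [-0.32 -0.09  2.2 ]
2990 ((612.6315307617188, 203.4726104736328), (44.16152572631836, 43.944091796875), 11.37035083770752)
```

View pics/w2.png

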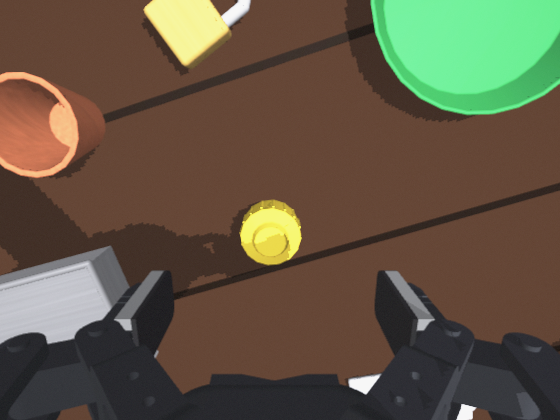

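The wrist view shows cap_large at (271,232), between the fingers' line and the saucer. The wrist cloud gives a 44 mm circle at (612.6, 203.5), which agrees with the top view to about 3 mm. I'll descend and grip.

```bash
python3 -m pendant '[{"x":-0.29,"y":-0.07,"z":0.3,"wx":0,"wy":0,"wz":0,"hand":0},{"x":0,"y":0,"z":0.6,"wx":0,"wy":0,"wz":0,"hand":0},{"x":0,"y":0,"z":0.6,"wx":0,"wy":0,"wz":0,"hand":0},{"x":0,"y":0,"z":0.5,"wx":0,"wy":0,"wz":0,"hand":0},{"x":0,"y":0,"z":0.16,"wx":0,"wy":0,"wz":0,"hand":0}]'
python3 -m pendant '[{"x":0,"y":0,"z":0,"wx":0,"wy":0,"wz":0,"hand":1},{"x":0,"y":0,"z":0,"wx":0,"wy":0,"wz":0,"hand":1},{"x":0,"y":0,"z":0,"wx":0,"wy":0,"wz":0,"hand":1},{"x":0,"y":0,"z":0,"wx":0,"wy":0,"wz":0,"hand":1},{"x":0,"y":0,"z":0,"wx":0,"wy":0,"wz":0,"hand":1}]'
python3 go.py .526 .373 .1
```

```text
clock: 3.75
tcp_pos: [0.61, 0.2055, 0.0063]
tcp_rot: [[-0.956, 0.294, -0.004], [0.294, 0.956, -0.001], [0.003, -0.002, -1.0]]
force: [-0.8, 0.6, 0.6]
opening: 0.995
grip_force: 0.0
clock: 4.38
tcp_pos: [0.6138, 0.2053, 0.0105]
tcp_rot: [[-0.955, 0.295, 0.003], [0.295, 0.955, 0.001], [-0.003, 0.002, -1.0]]
force: [-1.0, 0.4, 6.5]
opening: 0.483
grip_force: 61.2
clock 4.38 tcp [0.6138 0.2053 0.0105] th 72.8 tilt [ 0.003  0.001 -1.   ] open 0.483 grip 61.2 F [-1.   0.4  6.5]
now-axes [ 2.66  2.69 -1.79] wz units 0.0 after-turn axes [ 2.66  2.69 -1.79]
```

```bash
python3 -m pendant '[{"x":0,"y":0,"z":-0.6,"wx":0,"wy":0,"wz":0,"hand":1},{"x":0,"y":0,"z":-0.7,"wx":0,"wy":0,"wz":0,"hand":1},{"x":0.6,"y":0.6,"z":-0.3,"wx":0,"wy":0,"wz":0,"hand":1},{"x":0.7,"y":0.7,"z":0,"wx":0,"wy":0,"wz":0,"hand":1},{"x":0.7,"y":0.7,"z":0,"wx":0,"wy":0,"wz":0,"hand":1}]'
python3 -m pendant '[{"x":0.5,"y":0.5,"z":0,"wx":0,"wy":0,"wz":0,"hand":1},{"x":0.15,"y":0.2,"z":0,"wx":0,"wy":0,"wz":0,"hand":1},{"x":0,"y":0,"z":0,"wx":0,"wy":0,"wz":0,"hand":1},{"x":0,"y":0,"z":0,"wx":0,"wy":0,"wz":0,"hand":1},{"x":0,"y":0,"z":0,"wx":0,"wy":0,"wz":0,"hand":1}]'
python3 go.py .526 .373 .016
python3 - <<'E'
from h import *
p=manip.get_image("side"); im=cv2.cvtColor(p["img"],cv2.COLOR_RGB2BGR)
cv2.imwrite("pics/s2.png",cv2.resize(im[50:230,120:340],None,fx=3,fy=3))
E
```

```text
clock: 5.0
tcp_pos: [0.5462, 0.3311, 0.0896]
tcp_rot: [[-0.955, 0.296, 0.002], [0.296, 0.955, 0.001], [-0.001, 0.001, -1.0]]
force: [0.6, 0.8, -1.2]
opening: 0.486
grip_force: 60.9
clock: 5.62
tcp_pos: [0.5263, 0.3717, 0.0882]
tcp_rot: [[-0.955, 0.297, -0.0], [0.297, 0.955, -0.0], [-0.0, -0.0, -1.0]]
force: [-0.4, -0.2, -0.4]
opening: 0.484
grip_force: 60.9
clock 5.62 tcp [0.5263 0.3717 0.0882] th 72.7 tilt [-0. -0. -1.] open 0.484 grip 60.9 F [-0.4 -0.2 -0.4]
now-axes [0.01 0.02 1.44] wz units 0.0 after-turn axes [0.01 0.02 1.44]
```

View pics/s2.png

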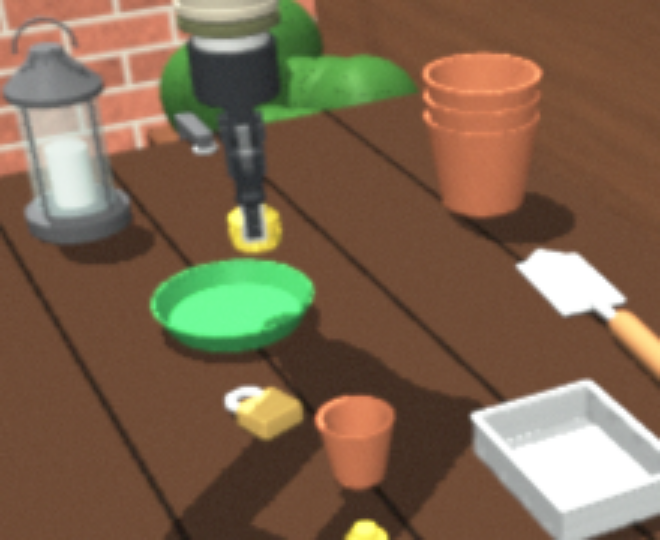

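The cap hangs level in the gripper at about (255,230) in the crop, above the saucer. I'll lower it and open slightly.

```bash
python3 -m pendant '[{"x":0,"y":0,"z":0.5,"wx":0,"wy":0,"wz":0,"hand":1},{"x":0,"y":0,"z":0.5,"wx":0,"wy":0,"wz":0,"hand":1},{"x":0,"y":0,"z":0.3,"wx":0,"wy":0,"wz":0,"hand":1},{"x":0,"y":0,"z":0.1,"wx":0,"wy":0,"wz":0,"hand":1},{"x":0,"y":0,"z":0,"wx":0,"wy":0,"wz":0,"hand":1}]'
python3 -m pendant '[{"x":0,"y":0,"z":0.04,"wx":0,"wy":0,"wz":0,"hand":1},{"x":0,"y":0,"z":0,"wx":0,"wy":0,"wz":0,"hand":1},{"x":0,"y":0,"z":0,"wx":0,"wy":0,"wz":0,"hand":0.38},{"x":0,"y":0,"z":0,"wx":0,"wy":0,"wz":0,"hand":0.38},{"x":0,"y":0,"z":0,"wx":0,"wy":0,"wz":0,"hand":0.38}]'
python3 -m pendant '[{"x":0,"y":0,"z":-0.3,"wx":0,"wy":0,"wz":0,"hand":0.38},{"x":0,"y":0,"z":-0.7,"wx":0,"wy":0,"wz":0,"hand":0.38},{"x":0,"y":0,"z":-0.7,"wx":0,"wy":0,"wz":0,"hand":0.2},{"x":0,"y":0,"z":-0.3,"wx":0,"wy":0,"wz":0,"hand":0},{"x":0,"y":0,"z":0,"wx":0,"wy":0,"wz":0,"hand":0}]'
python3 go.py .455 -.012 .12
python3 - <<'E'
from h import *
from m import seg
p=manip.get_image("wrist"); W=cloud(p); m=(np.hypot(W[...,0]-.526,W[...,1]-.373)<.035)&(W[...,2]>.012)&(W[...,2]<.06); P=W[m]
print(len(P), cv2.minAreaRect((P[:,:2]*1000).astype(np.float32)),P[:,2].max())
E
```

```text
clock: 6.3
tcp_pos: [0.5258, 0.3729, 0.0186]
tcp_rot: [[-0.955, 0.296, 0.0], [0.296, 0.955, 0.0], [-0.0, 0.0, -1.0]]
force: [-0.2, 0.0, 0.1]
opening: 0.481
grip_force: 60.9
clock: 6.92
tcp_pos: [0.5256, 0.373, 0.0164]
tcp_rot: [[-0.955, 0.295, 0.0], [0.295, 0.955, 0.0], [-0.0, 0.0, -1.0]]
force: [0.3, -0.7, 0.3]
opening: 0.624
grip_force: 0.0
clock: 7.55
tcp_pos: [0.5265, 0.3735, 0.1181]
tcp_rot: [[-0.955, 0.295, 0.003], [0.295, 0.955, 0.002], [-0.002, 0.002, -1.0]]
force: [-0.2, -0.7, -0.5]
opening: 1.0
grip_force: 0.0
clock 7.55 tcp [0.5265 0.3735 0.1181] th 72.8 tilt [ 0.003  0.002 -1.   ] open 1.0 grip 0.0 F [-0.2 -0.7 -0.5]
now-axes [-0.91 -7.79 -0.05] wz units 0.0 after-turn axes [-0.91 -7.79 -0.05]
3108 ((525.656982421875, 372.48870849609375), (44.44749069213867, 44.253692626953125), 55.321109771728516) 0.04081655279152621
```

cap_large is placed: its top is at 40.8 mm, and the expected height is 40. On to cap_small.

```bash
python3 -m pendant '[{"x":-0.1,"y":-0.6,"z":0,"wx":0,"wy":0,"wz":0,"hand":0},{"x":-0.1,"y":-0.9,"z":0,"wx":0,"wy":0,"wz":0,"hand":0},{"x":-0.1,"y":-0.9,"z":0,"wx":0,"wy":0,"wz":0,"hand":0},{"x":-0.1,"y":-0.9,"z":0,"wx":0,"wy":0,"wz":0,"hand":0},{"x":-0.1,"y":-0.9,"z":0,"wx":0,"wy":0,"wz":0,"hand":0}]'
python3 -m pendant '[{"x":-0.1,"y":-0.9,"z":0,"wx":0,"wy":0,"wz":0,"hand":0},{"x":-0.1,"y":-0.9,"z":0,"wx":0,"wy":0,"wz":0,"hand":0},{"x":-0.1,"y":-0.9,"z":0,"wx":0,"wy":0,"wz":0,"hand":0},{"x":-0.1,"y":-0.9,"z":0,"wx":0,"wy":0,"wz":0,"hand":0},{"x":0,"y":0,"z":0,"wx":0,"wy":0,"wz":0,"hand":0}]'
python3 - <<'E'
from h import *
from m import seg
p=manip.get_image("wrist"); W=cloud(p); P,_=seg(W,p["img"],(.455,-.0125),.03,.008,.045)
c=cv2.minAreaRect((P[:,:2]*1000).astype(np.float32)); print(len(P),c)
from go import plan; plan(.455,-.0125,.01)
E
```

```text
clock: 8.22
tcp_pos: [0.4856, 0.1633, 0.114]
tcp_rot: [[-0.955, 0.295, -0.003], [0.295, 0.955, -0.001], [0.003, -0.002, -1.0]]
force: [0.2, -0.0, 0.8]
opening: 1.003
grip_force: 0.0
clock: 8.85
tcp_pos: [0.4516, -0.0152, 0.1144]
tcp_rot: [[-0.954, 0.299, -0.003], [0.299, 0.954, -0.0], [0.003, -0.001, -1.0]]
force: [0.1, 0.5, -0.8]
opening: 1.002
grip_force: 0.0
1494 ((453.1213073730469, -11.46347427368164), (30.147804260253906, 31.01421356201172), 5.865931034088135)
clock 8.9 tcp [ 0.4521 -0.0138  0.1146] th 72.6 tilt [-0.003  0.001 -1.   ] open 0.997 grip 0.0 F [-0.3  0.   0.4]
now-axes [-0.05  0.04  2.09] wz units 0.0 after-turn axes [-0.05  0.04  2.09]
```

```bash
python3 -m pendant '[{"x":-0.03,"y":0.04,"z":0.45,"wx":0,"wy":0,"wz":0,"hand":0},{"x":0,"y":0,"z":0.6,"wx":0,"wy":0,"wz":0,"hand":0.2},{"x":0,"y":0,"z":0.6,"wx":0,"wy":0,"wz":0,"hand":0.2},{"x":0,"y":0,"z":0.4,"wx":0,"wy":0,"wz":0,"hand":0.2},{"x":0,"y":0,"z":0,"wx":0,"wy":0,"wz":0,"hand":0.2}]'
python3 -m pendant '[{"x":0,"y":0,"z":0,"wx":0,"wy":0,"wz":0,"hand":1},{"x":0,"y":0,"z":0,"wx":0,"wy":0,"wz":0,"hand":1},{"x":0,"y":0,"z":0,"wx":0,"wy":0,"wz":0,"hand":1},{"x":0,"y":0,"z":0,"wx":0,"wy":0,"wz":0,"hand":1},{"x":0,"y":0,"z":0,"wx":0,"wy":0,"wz":0,"hand":1}]'
python3 go.py .473 .389 .012
```

```text
clock: 9.52
tcp_pos: [0.4529, -0.01, 0.0112]
tcp_rot: [[-0.956, 0.294, -0.006], [0.294, 0.956, 0.001], [0.006, -0.001, -1.0]]
force: [0.5, 0.3, 0.4]
opening: 0.803
grip_force: 0.0
clock: 10.15
tcp_pos: [0.4565, -0.0114, 0.0152]
tcp_rot: [[-0.955, 0.295, 0.002], [0.295, 0.955, 0.0], [-0.002, 0.001, -1.0]]
force: [-1.1, 1.8, 5.6]
opening: 0.311
grip_force: 59.2
clock 10.15 tcp [ 0.4565 -0.0114  0.0152] th 72.8 tilt [ 0.002  0.    -1.   ] open 0.311 grip 59.2 F [-1.1  1.8  5.6]
now-axes [2.05 7.75 0.07] wz units 0.0 after-turn axes [2.05 7.75 0.07]
```

```bash
python3 -m pendant '[{"x":0,"y":0,"z":-0.5,"wx":0,"wy":0,"wz":0,"hand":1},{"x":0,"y":0,"z":-0.8,"wx":0,"wy":0,"wz":0,"hand":1},{"x":0.1,"y":0.4,"z":-0.7,"wx":0,"wy":0,"wz":0,"hand":1},{"x":0.2,"y":0.75,"z":0,"wx":0,"wy":0,"wz":0,"hand":1},{"x":0.2,"y":0.8,"z":0,"wx":0,"wy":0,"wz":0,"hand":1}]'
python3 -m pendant '[{"x":0.2,"y":0.8,"z":0,"wx":0,"wy":0,"wz":0,"hand":1},{"x":0.2,"y":0.8,"z":0,"wx":0,"wy":0,"wz":0,"hand":1},{"x":0.2,"y":0.8,"z":0,"wx":0,"wy":0,"wz":0,"hand":1},{"x":0.2,"y":0.8,"z":0,"wx":0,"wy":0,"wz":0,"hand":1},{"x":0.2,"y":0.8,"z":0,"wx":0,"wy":0,"wz":0,"hand":1}]'
python3 -m pendant '[{"x":0.2,"y":0.8,"z":0,"wx":0,"wy":0,"wz":0,"hand":1},{"x":0.3,"y":0.8,"z":0,"wx":0,"wy":0,"wz":0,"hand":1},{"x":0.1,"y":0.2,"z":0,"wx":0,"wy":0,"wz":0,"hand":1},{"x":0,"y":0,"z":0,"wx":0,"wy":0,"wz":0,"hand":1},{"x":0,"y":0,"z":0,"wx":0,"wy":0,"wz":0,"hand":1}]'
python3 go.py .473 .389 .02
```

```text
clock: 10.78
tcp_pos: [0.4613, 0.0898, 0.1155]
tcp_rot: [[-0.955, 0.297, 0.003], [0.297, 0.955, 0.0], [-0.003, 0.001, -1.0]]
force: [0.2, 0.4, -0.5]
opening: 0.31
grip_force: 59.3
clock: 11.4
tcp_pos: [0.4719, 0.2964, 0.1146]
tcp_rot: [[-0.955, 0.295, 0.001], [0.295, 0.955, 0.001], [-0.001, 0.001, -1.0]]
force: [0.1, 0.7, 0.1]
opening: 0.318
grip_force: 59.3
clock: 12.02
tcp_pos: [0.4697, 0.3886, 0.1138]
tcp_rot: [[-0.955, 0.296, -0.0], [0.296, 0.955, -0.001], [-0.0, -0.001, -1.0]]
force: [0.0, -0.1, 0.2]
opening: 0.317
grip_force: 59.3
clock 12.03 tcp [0.4697 0.3886 0.1138] th 72.8 tilt [-0.    -0.001 -1.   ] open 0.317 grip 59.3 F [ 0.  -0.1  0.2]
now-axes [-0.06  0.03  1.88] wz units 0.0 after-turn axes [-0.06  0.03  1.88]
```

```bash
python3 -m pendant '[{"x":-0.06,"y":0.03,"z":0.5,"wx":0,"wy":0,"wz":0,"hand":1},{"x":0,"y":0,"z":0.6,"wx":0,"wy":0,"wz":0,"hand":1},{"x":0,"y":0,"z":0.5,"wx":0,"wy":0,"wz":0,"hand":1},{"x":0,"y":0,"z":0.2,"wx":0,"wy":0,"wz":0,"hand":1},{"x":0,"y":0,"z":0.1,"wx":0,"wy":0,"wz":0,"hand":1}]'
python3 -m pendant '[{"x":0,"y":0,"z":0,"wx":0,"wy":0,"wz":0,"hand":1},{"x":0,"y":0,"z":0,"wx":0,"wy":0,"wz":0,"hand":1},{"x":0,"y":0,"z":0,"wx":0,"wy":0,"wz":0,"hand":0.5},{"x":0,"y":0,"z":0,"wx":0,"wy":0,"wz":0,"hand":0.5},{"x":0,"y":0,"z":0,"wx":0,"wy":0,"wz":0,"hand":0.5}]'
python3 -m pendant '[{"x":0,"y":0,"z":-0.3,"wx":0,"wy":0,"wz":0,"hand":0.5},{"x":0,"y":0,"z":-0.7,"wx":0,"wy":0,"wz":0,"hand":0.5},{"x":0,"y":0,"z":-0.7,"wx":0,"wy":0,"wz":0,"hand":0.2},{"x":0,"y":0,"z":-0.3,"wx":0,"wy":0,"wz":0,"hand":0},{"x":0,"y":0,"z":0,"wx":0,"wy":0,"wz":0,"hand":0}]'
python3 - <<'E'
from h import *
from go import plan
plan(.4636,.1945,.12,17.9)
p=manip.get_image("wrist"); save(p,"w3.png"); W=cloud(p)
for c,r in (((.473,.389),.024),((.526,.373),.03)):
    P=W[(np.hypot(W[...,0]-c[0],W[...,1]-c[1])<r)&(W[...,2]>.012)&(W[...,2]<.06)]
    print(len(P), cv2.minAreaRect((P[:,:2]*1000).astype(np.float32)),P[:,2].max())
E
```

```text
clock: 12.65
tcp_pos: [0.473, 0.3895, 0.0191]
tcp_rot: [[-0.955, 0.296, -0.0], [0.296, 0.955, -0.001], [0.0, -0.001, -1.0]]
force: [-11.6, -11.5, 30.3]
opening: 0.315
grip_force: 62.5
clock: 13.28
tcp_pos: [0.4728, 0.3903, 0.0189]
tcp_rot: [[-0.955, 0.295, 0.0], [0.295, 0.955, 0.0], [-0.0, 0.0, -1.0]]
force: [-0.4, -1.2, 0.1]
opening: 0.496
grip_force: 0.0
clock: 13.9
tcp_pos: [0.4737, 0.3909, 0.1205]
tcp_rot: [[-0.955, 0.295, 0.003], [0.295, 0.955, 0.002], [-0.002, 0.002, -1.0]]
force: [-0.5, 0.5, -0.2]
opening: 1.0
grip_force: 0.0
clock 13.9 tcp [0.4737 0.3909 0.1205] th 72.8 tilt [ 0.003  0.002 -1.   ] open 1.0 grip 0.0 F [-0.5  0.5 -0.2]
now-axes [-0.97 -3.81  0.  ] wz units 7.99 after-turn axes [-3.68 -1.4   0.  ]
1475 ((470.5115661621094, 390.993896484375), (31.07223892211914, 30.112436294555664), 50.22310256958008) 0.03915255996080516
2785 ((525.4146118164062, 372.4588317871094), (44.30744552612305, 44.8006706237793), 13.814618110656738) 0.0415969119722491
```

View pics/w3.png

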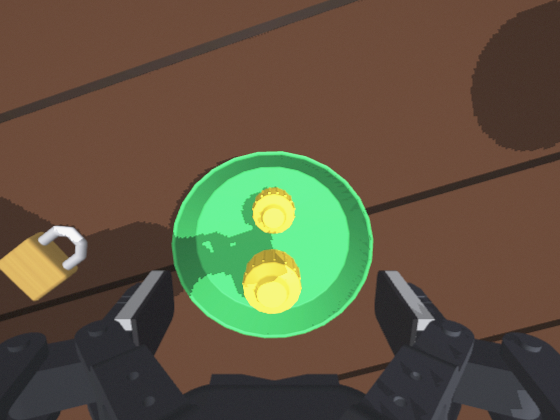

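Both caps stand upright side by side in the saucer, at about (273,210) and (272,282). Next is the padlock.

```bash
python3 -m pendant '[{"x":0,"y":0,"z":0,"wx":0,"wy":0,"wz":1,"hand":0},{"x":0,"y":0,"z":0,"wx":0,"wy":0,"wz":1,"hand":0},{"x":0,"y":0,"z":0,"wx":0,"wy":0,"wz":1,"hand":0},{"x":0,"y":0,"z":0,"wx":0,"wy":0,"wz":1,"hand":0},{"x":0,"y":0,"z":0,"wx":0,"wy":0,"wz":1,"hand":0}]'
python3 -m pendant '[{"x":0,"y":0,"z":0,"wx":0,"wy":0,"wz":1,"hand":0},{"x":0,"y":0,"z":0,"wx":0,"wy":0,"wz":1,"hand":0},{"x":0,"y":0,"z":0,"wx":0,"wy":0,"wz":1,"hand":0},{"x":-0.7,"y":-0.25,"z":0,"wx":0,"wy":0,"wz":0,"hand":0},{"x":-0.8,"y":-0.3,"z":0,"wx":0,"wy":0,"wz":0,"hand":0}]'
python3 -m pendant '[{"x":-0.8,"y":-0.3,"z":0,"wx":0,"wy":0,"wz":0,"hand":0},{"x":-0.8,"y":-0.3,"z":0,"wx":0,"wy":0,"wz":0,"hand":0},{"x":-0.6,"y":-0.25,"z":0,"wx":0,"wy":0,"wz":0,"hand":0},{"x":0,"y":0,"z":0,"wx":0,"wy":0,"wz":0,"hand":0},{"x":0,"y":0,"z":0,"wx":0,"wy":0,"wz":0,"hand":0}]'
python3 - <<'E'
from h import *
from m import seg
from go import plan
p=manip.get_image("wrist"); W=cloud(p); P,I=seg(W,p["img"],(.460,.204),.06,.006,.03)
c=cv2.minAreaRect((P[:,:2]*1000).astype(np.float32)); print(len(P),c)
b=P[(I[:,0].astype(int)-I[:,2])>60]; print(len(b),cv2.minAreaRect((b[:,:2]*1000).astype(np.float32)))
plan(.4636,.1945,.01,17.9)
E
```

```text
clock: 14.58
tcp_pos: [0.4716, 0.3894, 0.1161]
tcp_rot: [[-0.619, 0.786, -0.003], [0.786, 0.619, -0.002], [0.0, -0.004, -1.0]]
force: [0.2, -0.0, 0.3]
opening: 1.003
grip_force: 0.0
clock: 15.2
tcp_pos: [0.4681, 0.3093, 0.1163]
tcp_rot: [[-0.307, 0.952, -0.003], [0.952, 0.307, -0.002], [-0.001, -0.004, -1.0]]
force: [1.0, -0.6, 0.2]
opening: 1.001
grip_force: 0.0
clock: 15.82
tcp_pos: [0.4622, 0.1928, 0.1176]
tcp_rot: [[-0.306, 0.952, -0.002], [0.952, 0.306, -0.0], [0.0, -0.002, -1.0]]
force: [0.0, -0.4, -0.5]
opening: 0.998
grip_force: 0.0
3845 ((457.2745666503906, 208.80088806152344), (41.8037223815918, 63.97376251220703), 18.509506225585938)
2863 ((461.5216369628906, 196.23696899414062), (41.68336868286133, 37.511497497558594), 18.615001678466797)
clock 15.88 tcp [0.4623 0.1932 0.1179] th 17.8 tilt [-0.001 -0.    -1.   ] open 1.001 grip 0.0 F [-0.3  0.4  0.6]
now-axes [0.02 0.04 2.16] wz units -0.01 after-turn axes [0.02 0.04 2.16]
```

```bash
python3 -m pendant '[{"x":0.04,"y":0.01,"z":0.45,"wx":0,"wy":0,"wz":0,"hand":0},{"x":0,"y":0,"z":0.6,"wx":0,"wy":0,"wz":0,"hand":0},{"x":0,"y":0,"z":0.6,"wx":0,"wy":0,"wz":0,"hand":0},{"x":0,"y":0,"z":0.4,"wx":0,"wy":0,"wz":0,"hand":0},{"x":0,"y":0,"z":0.13,"wx":0,"wy":0,"wz":0,"hand":0}]'
python3 -m pendant '[{"x":0,"y":0,"z":0,"wx":0,"wy":0,"wz":0,"hand":1},{"x":0,"y":0,"z":0,"wx":0,"wy":0,"wz":0,"hand":1},{"x":0,"y":0,"z":0,"wx":0,"wy":0,"wz":0,"hand":1},{"x":0,"y":0,"z":0,"wx":0,"wy":0,"wz":0,"hand":1},{"x":0,"y":0,"z":0,"wx":0,"wy":0,"wz":0,"hand":1}]'
python3 -m pendant '[{"x":0,"y":0,"z":-0.3,"wx":0,"wy":0,"wz":0,"hand":1},{"x":0,"y":0,"z":-0.7,"wx":0,"wy":0,"wz":0,"hand":1},{"x":0,"y":0,"z":-0.8,"wx":0,"wy":0,"wz":0,"hand":1},{"x":0,"y":0,"z":-0.8,"wx":0,"wy":0,"wz":0,"hand":1},{"x":0,"y":0,"z":0,"wx":0,"wy":0,"wz":0,"hand":1}]'
python3 go.py .643 -.008 .1 -1.8
python3 - <<'E'
from h import *
p=manip.get_image("side"); im=cv2.cvtColor(p["img"],cv2.COLOR_RGB2BGR)
cv2.imwrite("pics/s3.png",cv2.resize(im[50:230,120:340],None,fx=3,fy=3))
p=manip.get_image("top"); W=cloud(p)
P=W[(np.abs(W[...,0]-.643)<.08)&(np.abs(W[...,1]-.004)<.09)&(W[...,2]>.025)&(W[...,2]<.045)]
print(cv2.minAreaRect((P[:,:2]*1000).astype(np.float32)))
E
```

```text
clock: 16.5
tcp_pos: [0.4612, 0.1953, 0.0079]
tcp_rot: [[-0.307, 0.952, -0.003], [0.952, 0.307, -0.001], [0.0, -0.003, -1.0]]
force: [-0.1, -0.7, 0.1]
opening: 0.997
grip_force: 0.0
clock: 17.12
tcp_pos: [0.4639, 0.1952, 0.0113]
tcp_rot: [[-0.306, 0.952, 0.002], [0.952, 0.306, 0.001], [0.0, 0.003, -1.0]]
force: [-0.4, 0.2, 4.9]
opening: 0.469
grip_force: 61.3
clock: 17.75
tcp_pos: [0.4654, 0.1956, 0.1449]
tcp_rot: [[-0.306, 0.952, 0.008], [0.952, 0.306, 0.002], [-0.0, 0.008, -1.0]]
force: [0.4, 0.1, -2.7]
opening: 0.465
grip_force: 61.2
clock 17.75 tcp [0.4654 0.1956 0.1449] th 17.8 tilt [ 0.008  0.002 -1.   ] open 0.465 grip 61.2 F [ 0.4  0.1 -2.7]
now-axes [-4.96  2.13  0.92] wz units 2.85 after-turn axes [-3.96  3.67  0.92]
((644.4844970703125, 3.7558670043945312), (143.14956665039062, 111.46531677246094), 88.32704162597656)
```

View pics/s3.png

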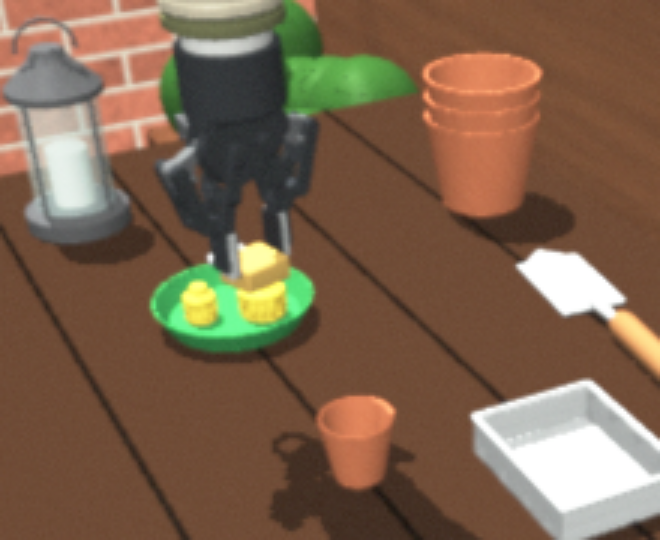

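The padlock is held level at (258,268) in the crop, and the caps in the saucer behind it are undisturbed. I'll carry it to the tin.

```bash
python3 -m pendant '[{"x":0,"y":0,"z":0,"wx":0,"wy":0,"wz":0.95,"hand":1},{"x":0,"y":0,"z":0,"wx":0,"wy":0,"wz":0.95,"hand":1},{"x":0,"y":0,"z":0,"wx":0,"wy":0,"wz":0.95,"hand":1},{"x":-0.5,"y":0.47,"z":0,"wx":0,"wy":0,"wz":0,"hand":1},{"x":-0.6,"y":0.55,"z":0,"wx":0,"wy":0,"wz":0,"hand":1}]'
python3 -m pendant '[{"x":-0.6,"y":0.55,"z":0,"wx":0,"wy":0,"wz":0,"hand":1},{"x":-0.6,"y":0.55,"z":0,"wx":0,"wy":0,"wz":0,"hand":1},{"x":-0.6,"y":0.55,"z":0,"wx":0,"wy":0,"wz":0,"hand":1},{"x":-0.6,"y":0.55,"z":0,"wx":0,"wy":0,"wz":0,"hand":1},{"x":-0.4,"y":0.4,"z":0.3,"wx":0,"wy":0,"wz":0,"hand":1}]'
python3 -m pendant '[{"x":0,"y":0,"z":0.5,"wx":0,"wy":0,"wz":0,"hand":1},{"x":0,"y":0,"z":0.2,"wx":0,"wy":0,"wz":0,"hand":1},{"x":0,"y":0,"z":0,"wx":0,"wy":0,"wz":0,"hand":1},{"x":0,"y":0,"z":0,"wx":0,"wy":0,"wz":0,"hand":1},{"x":0,"y":0,"z":0,"wx":0,"wy":0,"wz":0,"hand":1}]'
python3 go.py .6435 -.008 .017 -1.8
```

```text
clock: 18.48
tcp_pos: [0.5108, 0.1378, 0.1378]
tcp_rot: [[0.029, 1.0, -0.003], [1.0, -0.029, -0.0], [-0.001, -0.003, -1.0]]
force: [0.0, 0.1, -2.5]
opening: 0.462
grip_force: 61.2
clock: 19.1
tcp_pos: [0.6381, -0.0074, 0.1238]
tcp_rot: [[0.032, 0.999, -0.001], [0.999, -0.032, -0.0], [-0.0, -0.001, -1.0]]
force: [-0.0, 0.2, -1.3]
opening: 0.467
grip_force: 61.2
clock: 19.73
tcp_pos: [0.6382, -0.0055, 0.0911]
tcp_rot: [[0.031, 1.0, 0.002], [1.0, -0.031, -0.0], [-0.0, 0.002, -1.0]]
force: [0.7, 0.5, -2.5]
opening: 0.468
grip_force: 61.2
clock 19.73 tcp [ 0.6382 -0.0055  0.0911] th -1.8 tilt [ 0.002 -0.    -1.   ] open 0.468 grip 61.2 F [ 0.7  0.5 -2.5]
now-axes [-0.05  0.1   1.48] wz units 0.01 after-turn axes [-0.05  0.1   1.48]
```

```bash
python3 -m pendant '[{"x":-0.05,"y":0.1,"z":0.3,"wx":0,"wy":0,"wz":0,"hand":1},{"x":0,"y":0,"z":0.5,"wx":0,"wy":0,"wz":0,"hand":1},{"x":0,"y":0,"z":0.4,"wx":0,"wy":0,"wz":0,"hand":1},{"x":0,"y":0,"z":0.2,"wx":0,"wy":0,"wz":0,"hand":1},{"x":0,"y":0,"z":0.08,"wx":0,"wy":0,"wz":0,"hand":1}]'
python3 -m pendant '[{"x":0,"y":0,"z":0,"wx":0,"wy":0,"wz":0,"hand":1},{"x":0,"y":0,"z":0,"wx":0,"wy":0,"wz":0,"hand":1},{"x":0,"y":0,"z":0,"wx":0,"wy":0,"wz":0,"hand":0.4},{"x":0,"y":0,"z":0,"wx":0,"wy":0,"wz":0,"hand":0.4},{"x":0,"y":0,"z":0,"wx":0,"wy":0,"wz":0,"hand":0.4}]'
python3 -m pendant '[{"x":0,"y":0,"z":-0.3,"wx":0,"wy":0,"wz":0,"hand":0.4},{"x":0,"y":0,"z":-0.7,"wx":0,"wy":0,"wz":0,"hand":0.4},{"x":0,"y":0,"z":-0.7,"wx":0,"wy":0,"wz":0,"hand":0.4},{"x":0,"y":0,"z":-0.3,"wx":0,"wy":0,"wz":0,"hand":0},{"x":0,"y":0,"z":0,"wx":0,"wy":0,"wz":0,"hand":0}]'
python3 - <<'E'
from h import *
from go import plan
plan(.631,-.181,.12,1.3)
p=manip.get_image("wrist"); W=cloud(p)
P=W[(np.hypot(W[...,0]-.643,W[...,1]+.0)<.055)&(W[...,2]>.009)&(W[...,2]<.03)&(np.abs(W[...,0]-.643)<.04)]
print(len(P), cv2.minAreaRect((P[:,:2]*1000).astype(np.float32)),np.percentile(P[:,2],[50,95]))
E
```

```text
clock: 20.35
tcp_pos: [0.642, -0.0084, 0.0148]
tcp_rot: [[0.031, 1.0, -0.001], [1.0, -0.031, 0.0], [0.0, -0.001, -1.0]]
force: [-0.1, -0.4, -2.0]
opening: 0.467
grip_force: 61.2
clock: 20.98
tcp_pos: [0.6428, -0.0084, 0.0162]
tcp_rot: [[0.031, 1.0, 0.001], [1.0, -0.031, -0.0], [-0.0, 0.001, -1.0]]
force: [-1.0, -0.1, 0.3]
opening: 0.6
grip_force: 0.0
clock: 21.6
tcp_pos: [0.6435, -0.0084, 0.1176]
tcp_rot: [[0.031, 1.0, 0.003], [1.0, -0.031, -0.0], [-0.0, 0.003, -1.0]]
force: [0.3, -0.1, 0.1]
opening: 0.988
grip_force: 0.0
clock 21.6 tcp [ 0.6435 -0.0084  0.1176] th -1.8 tilt [ 0.003 -0.    -1.   ] open 0.988 grip 0.0 F [ 0.3 -0.1  0.1]
now-axes [-3.46 -0.14 -0.05] wz units -0.45 after-turn axes [-3.44 -0.33 -0.05]
3946 ((642.2781372070312, 5.975128173828125), (64.12737274169922, 42.156402587890625), 88.65258026123047) [0.02163863 0.02305216]
```

The padlock lies flat in the tin, with its top at 23 mm. Next is the pot foot.

```bash
python3 -m pendant '[{"x":0,"y":0,"z":0,"wx":0,"wy":0,"wz":-0.45,"hand":0},{"x":-0.7,"y":-0.07,"z":0,"wx":0,"wy":0,"wz":0,"hand":0},{"x":-0.7,"y":-0.07,"z":0,"wx":0,"wy":0,"wz":0,"hand":0},{"x":-0.7,"y":-0.07,"z":0,"wx":0,"wy":0,"wz":0,"hand":0},{"x":-0.7,"y":-0.07,"z":0,"wx":0,"wy":0,"wz":0,"hand":0}]'
python3 -m pendant '[{"x":-0.6,"y":-0.06,"z":0,"wx":0,"wy":0,"wz":0,"hand":0},{"x":0,"y":0,"z":0,"wx":0,"wy":0,"wz":0,"hand":0},{"x":0,"y":0,"z":0,"wx":0,"wy":0,"wz":0,"hand":0},{"x":0,"y":0,"z":0,"wx":0,"wy":0,"wz":0,"hand":0},{"x":0,"y":0,"z":0,"wx":0,"wy":0,"wz":0,"hand":0}]'
python3 - <<'E'
from h import *
from m import seg
from go import plan
p=manip.get_image("wrist"); save(p,"w4.png"); W=cloud(p); P,I=seg(W,p["img"],(.631,-.176),.045,.006,.04)
print(len(P),cv2.minAreaRect((P[:,:2]*1000).astype(np.float32)))
for n,q in(("hi",P[P[:,2]>.027]),("lo",P[(P[:,2]<.022)&(P[:,2]>.015)])): print(n,len(q),q.mean(0),I.mean(0))
plan(.631,-.180,.01,1.3)
E
```

```text
clock: 22.28
tcp_pos: [0.6301, -0.1493, 0.1131]
tcp_rot: [[-0.023, 1.0, -0.004], [1.0, 0.023, 0.001], [0.001, -0.004, -1.0]]
force: [0.1, 1.1, -0.1]
opening: 1.001
grip_force: 0.0
clock: 22.9
tcp_pos: [0.6294, -0.1777, 0.1156]
tcp_rot: [[-0.024, 1.0, -0.0], [1.0, 0.024, 0.0], [0.0, -0.0, -1.0]]
force: [-0.2, 0.3, -0.8]
opening: 1.0
grip_force: 0.0
3394 ((629.9846801757812, -175.96630859375), (32.08705139160156, 52.07463455200195), 1.362574577331543)
hi 1559 [ 0.6303511  -0.18838259  0.03000475] [238.95580436 178.63553329 126.59428403]
lo 1640 [ 0.62970114 -0.163701    0.01724241] [238.95580436 178.63553329 126.59428403]
clock 22.95 tcp [ 0.6295 -0.1779  0.1157] th 1.4 tilt [-0.  0. -1.] open 1.004 grip 0.0 F [ 0.5 -0.4 -0.6]
now-axes [-0.04  0.03  2.11] wz units 0.01 after-turn axes [-0.04  0.03  2.11]
```

View pics/w4.png

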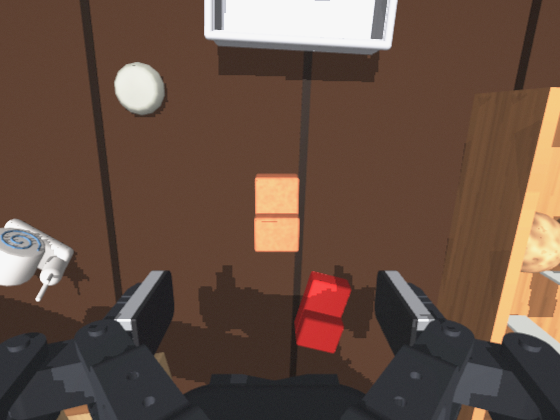

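The wrist view shows the orange pot foot at (277,213), its high half toward the hand, with the red look-alike clear at (322,310). The measured centre is (630,-176). I'll grip it.

```bash
python3 -m pendant '[{"x":-0.03,"y":0.02,"z":0.4,"wx":0,"wy":0,"wz":0,"hand":0},{"x":0,"y":0,"z":0.6,"wx":0,"wy":0,"wz":0,"hand":0},{"x":0,"y":0,"z":0.6,"wx":0,"wy":0,"wz":0,"hand":0},{"x":0,"y":0,"z":0.4,"wx":0,"wy":0,"wz":0,"hand":0.2},{"x":0,"y":0,"z":0.1,"wx":0,"wy":0,"wz":0,"hand":0.2}]'
python3 -m pendant '[{"x":0,"y":0,"z":0,"wx":0,"wy":0,"wz":0,"hand":1},{"x":0,"y":0,"z":0,"wx":0,"wy":0,"wz":0,"hand":1},{"x":0,"y":0,"z":0,"wx":0,"wy":0,"wz":0,"hand":1},{"x":0,"y":0,"z":0,"wx":0,"wy":0,"wz":0,"hand":1},{"x":0,"y":0,"z":0,"wx":0,"wy":0,"wz":0,"hand":1}]'
python3 -m pendant '[{"x":0,"y":0,"z":-0.3,"wx":0,"wy":0,"wz":0,"hand":1},{"x":0,"y":0,"z":-0.7,"wx":0,"wy":0,"wz":0,"hand":1},{"x":0,"y":0,"z":-0.8,"wx":0,"wy":0,"wz":0,"hand":1},{"x":0,"y":0,"z":-0.6,"wx":0,"wy":0,"wz":0,"hand":1},{"x":0,"y":0,"z":0,"wx":0,"wy":0,"wz":0,"hand":1}]'
python3 - <<'E'
from h import *
from go import plan
a=np.radians(11.3); c=np.array([.4965,-.4010]); ex=np.array([np.cos(a),np.sin(a)]); ey=np.array([-ex[1],ex[0]])
for n,x,y in(("foot",0,-.040),("snail",0,.034)): print(n,c+x*ex+y*ey)
t=c-.040*ey; plan(*t,.1,11.3)
p=manip.get_image("side"); im=cv2.cvtColor(p["img"],cv2.COLOR_RGB2BGR)
cv2.imwrite("pics/s4.png",cv2.resize(im[150:420,230:530],None,fx=2,fy=2))
p=manip.get_image("top"); W=cloud(p)
P=W[(np.hypot(W[...,0]-.497,W[...,1]+.4)<.11)&(W[...,2]>.02)&(W[...,2]<.04)]
print(cv2.minAreaRect((P[:,:2]*1000).astype(np.float32)))
E
```

```text
clock: 23.58
tcp_pos: [0.6288, -0.1796, 0.0082]
tcp_rot: [[-0.023, 1.0, -0.003], [1.0, 0.023, 0.001], [0.001, -0.003, -1.0]]
force: [-0.1, -0.0, 0.6]
opening: 0.801
grip_force: 0.0
clock: 24.2
tcp_pos: [0.6318, -0.1807, 0.0127]
tcp_rot: [[-0.023, 1.0, 0.003], [1.0, 0.023, -0.001], [-0.001, 0.003, -1.0]]
force: [-0.1, 0.8, 6.0]
opening: 0.357
grip_force: 60.5
clock: 24.82
tcp_pos: [0.6326, -0.181, 0.1355]
tcp_rot: [[-0.023, 1.0, 0.006], [1.0, 0.023, -0.002], [-0.003, 0.006, -1.0]]
force: [0.7, -0.1, -1.4]
opening: 0.357
grip_force: 59.8
foot [ 0.50433785 -0.44022459]
snail [ 0.48983783 -0.3676591 ]
clock 24.82 tcp [ 0.6326 -0.181   0.1355] th 1.3 tilt [ 0.006 -0.002 -1.   ] open 0.357 grip 59.8 F [ 0.7 -0.1 -1.4]
now-axes [-5.12 -2.69  0.71] wz units -1.45 after-turn axes [-4.58 -3.54  0.71]
((499.5549621582031, -415.08148193359375), (110.42256164550781, 131.68136596679688), 11.035926818847656)
```

View pics/s4.png

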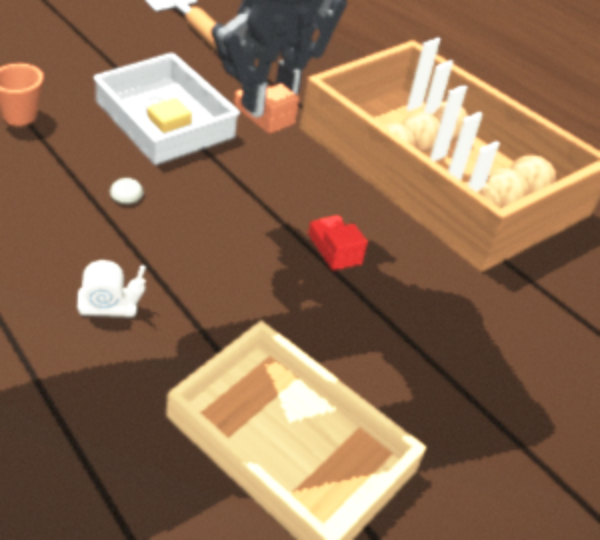

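The pot foot is held level at (270,105) in the crop. The tray is empty and the red block untouched. I'll carry it over.

```bash
python3 -m pendant '[{"x":0,"y":0,"z":0,"wx":0,"wy":0,"wz":-0.75,"hand":1},{"x":0,"y":0,"z":0,"wx":0,"wy":0,"wz":-0.7,"hand":1},{"x":-0.6,"y":-0.45,"z":0,"wx":0,"wy":0,"wz":0,"hand":1},{"x":-0.75,"y":-0.6,"z":0,"wx":0,"wy":0,"wz":0,"hand":1},{"x":-0.75,"y":-0.6,"z":0,"wx":0,"wy":0,"wz":0,"hand":1}]'
python3 -m pendant '[{"x":-0.75,"y":-0.6,"z":0,"wx":0,"wy":0,"wz":0,"hand":1},{"x":-0.75,"y":-0.6,"z":0,"wx":0,"wy":0,"wz":0,"hand":1},{"x":-0.7,"y":-0.5,"z":0.3,"wx":0,"wy":0,"wz":0,"hand":1},{"x":-0.3,"y":-0.2,"z":0.5,"wx":0,"wy":0,"wz":0,"hand":1},{"x":0,"y":0,"z":0.1,"wx":0,"wy":0,"wz":0,"hand":1}]'
python3 -m pendant '[{"x":0,"y":0,"z":0,"wx":0,"wy":0,"wz":0,"hand":1},{"x":0,"y":0,"z":0,"wx":0,"wy":0,"wz":0,"hand":1},{"x":0,"y":0,"z":0,"wx":0,"wy":0,"wz":0,"hand":1},{"x":0,"y":0,"z":0,"wx":0,"wy":0,"wz":0,"hand":1},{"x":0,"y":0,"z":0,"wx":0,"wy":0,"wz":0,"hand":1}]'
python3 go.py .5051 -.4442 .022 11.3
python3 - <<'E'
from h import *
p=manip.get_image("side"); W=cloud(p)
P=W[(np.hypot(W[...,0]-.497,W[...,1]+.4)<.11)&(W[...,2]>.022)&(W[...,2]<.036)]
print(cv2.minAreaRect((P[:,:2]*1000).astype(np.float32)))
E
```

```text
clock: 25.55
tcp_pos: [0.5682, -0.2994, 0.1283]
tcp_rot: [[-0.197, 0.98, -0.003], [0.98, 0.197, 0.002], [0.003, -0.003, -1.0]]
force: [-0.1, -0.3, -1.2]
opening: 0.356
grip_force: 59.8
clock: 26.18
tcp_pos: [0.4983, -0.4396, 0.0811]
tcp_rot: [[-0.193, 0.981, -0.005], [0.981, 0.193, 0.005], [0.006, -0.004, -1.0]]
force: [0.1, 0.4, -1.4]
opening: 0.356
grip_force: 59.7
clock: 26.8
tcp_pos: [0.5016, -0.4404, 0.0862]
tcp_rot: [[-0.196, 0.981, 0.0], [0.981, 0.196, -0.0], [-0.0, 0.0, -1.0]]
force: [-0.5, -0.2, -0.3]
opening: 0.353
grip_force: 59.8
clock 26.8 tcp [ 0.5016 -0.4404  0.0862] th 11.3 tilt [ 0. -0. -1.] open 0.353 grip 59.8 F [-0.5 -0.2 -0.3]
now-axes [-0.09  0.05  1.28] wz units 0.0 after-turn axes [-0.09  0.05  1.28]
((494.710205078125, -399.97412109375), (112.39533996582031, 156.8529052734375), 11.339734077453613)
```

```bash
python3 -m pendant '[{"x":-0.09,"y":0.05,"z":0.3,"wx":0,"wy":0,"wz":0,"hand":1},{"x":0,"y":0,"z":0.5,"wx":0,"wy":0,"wz":0,"hand":1},{"x":0,"y":0,"z":0.35,"wx":0,"wy":0,"wz":0,"hand":1},{"x":0,"y":0,"z":0.13,"wx":0,"wy":0,"wz":0,"hand":1},{"x":0,"y":0,"z":0,"wx":0,"wy":0,"wz":0,"hand":1}]'
python3 -m pendant '[{"x":0,"y":0,"z":0.02,"wx":0,"wy":0,"wz":0,"hand":1},{"x":0,"y":0,"z":0.02,"wx":0,"wy":0,"wz":0,"hand":1},{"x":0,"y":0,"z":0,"wx":0,"wy":0,"wz":0,"hand":1},{"x":0,"y":0,"z":0,"wx":0,"wy":0,"wz":0,"hand":1},{"x":0,"y":0,"z":0,"wx":0,"wy":0,"wz":0,"hand":1}]'
```

```text
clock: 27.48
tcp_pos: [0.5044, -0.4442, 0.0211]
tcp_rot: [[-0.196, 0.981, -0.001], [0.981, 0.196, 0.001], [0.001, -0.001, -1.0]]
force: [0.4, 0.5, -1.1]
opening: 0.361
grip_force: 59.8
clock: 28.1
tcp_pos: [0.5047, -0.4445, 0.0199]
tcp_rot: [[-0.196, 0.981, 0.0], [0.981, 0.196, -0.0], [-0.0, 0.0, -1.0]]
force: [-0.3, 0.3, -2.0]
opening: 0.358
grip_force: 59.8
```

```bash
python3 -m pendant '[{"x":0,"y":0,"z":0.02,"wx":0,"wy":0,"wz":0,"hand":1},{"x":0,"y":0,"z":0,"wx":0,"wy":0,"wz":0,"hand":0.5},{"x":0,"y":0,"z":0,"wx":0,"wy":0,"wz":0,"hand":0.5},{"x":0,"y":0,"z":0,"wx":0,"wy":0,"wz":0,"hand":0.5},{"x":0,"y":0,"z":-0.2,"wx":0,"wy":0,"wz":0,"hand":0.5}]'
python3 -m pendant '[{"x":0,"y":0,"z":-0.6,"wx":0,"wy":0,"wz":0,"hand":0.5},{"x":0,"y":0,"z":-0.7,"wx":0,"wy":0,"wz":0,"hand":0.5},{"x":0,"y":0,"z":-0.6,"wx":0,"wy":0,"wz":0,"hand":0},{"x":0,"y":0,"z":0,"wx":0,"wy":0,"wz":0,"hand":0},{"x":0,"y":0,"z":0,"wx":0,"wy":0,"wz":0,"hand":0}]'
python3 - <<'E'
from h import *
from go import plan
plan(.440,-.211,.13,57.5)
p=manip.get_image("wrist"); W=cloud(p)
P=W[(np.hypot(W[...,0]-.504,W[...,1]+.44)<.036)&(W[...,2]>.012)&(W[...,2]<.05)]
print(len(P), cv2.minAreaRect((P[:,:2]*1000).astype(np.float32)),np.percentile(P[:,2],[5,30,70,95]))
E
```

```text
clock: 28.72
tcp_pos: [0.5041, -0.4438, 0.0281]
tcp_rot: [[-0.196, 0.981, -0.001], [0.981, 0.196, 0.002], [0.002, -0.001, -1.0]]
force: [0.3, 0.1, 0.3]
opening: 0.497
grip_force: 0.0
clock: 29.35
tcp_pos: [0.5045, -0.4443, 0.1236]
tcp_rot: [[-0.196, 0.981, -0.0], [0.981, 0.196, 0.0], [0.0, -0.0, -1.0]]
force: [0.6, -0.0, -0.3]
opening: 1.007
grip_force: 0.0
clock 29.35 tcp [ 0.5045 -0.4443  0.1236] th 11.3 tilt [-0.  0. -1.] open 1.007 grip 0.0 F [ 0.6 -0.  -0.3]
now-axes [ 4.83 -0.35 -0.13] wz units -6.72 after-turn axes [ 3.6   3.24 -0.13]
3744 ((504.10565185546875, -444.7066650390625), (33.78505325317383, 62.639869689941406), 13.424357414245605) [0.02163177 0.0232512  0.03561676 0.03682266]
```

The pot foot is flat in the tray, with tops at 23.5 and 36.5 mm. Now the snail.

```bash
python3 -m pendant '[{"x":0,"y":0,"z":-0.1,"wx":0,"wy":0,"wz":-0.96,"hand":0},{"x":0,"y":0,"z":0,"wx":0,"wy":0,"wz":-0.96,"hand":0},{"x":0,"y":0,"z":0,"wx":0,"wy":0,"wz":-0.96,"hand":0},{"x":0,"y":0,"z":0,"wx":0,"wy":0,"wz":-0.96,"hand":0},{"x":0,"y":0,"z":0,"wx":0,"wy":0,"wz":-0.96,"hand":0}]'
python3 -m pendant '[{"x":0,"y":0,"z":0,"wx":0,"wy":0,"wz":-0.96,"hand":0},{"x":0,"y":0,"z":0,"wx":0,"wy":0,"wz":-0.96,"hand":0},{"x":0.6,"y":0.54,"z":0,"wx":0,"wy":0,"wz":0,"hand":0},{"x":0.6,"y":0.54,"z":0,"wx":0,"wy":0,"wz":0,"hand":0},{"x":0.6,"y":0.54,"z":0,"wx":0,"wy":0,"wz":0,"hand":0}]'
python3 -m pendant '[{"x":0.6,"y":0.54,"z":0,"wx":0,"wy":0,"wz":0,"hand":0},{"x":0.6,"y":0.54,"z":0,"wx":0,"wy":0,"wz":0,"hand":0},{"x":0.6,"y":0.54,"z":0,"wx":0,"wy":0,"wz":0,"hand":0},{"x":0,"y":0,"z":0,"wx":0,"wy":0,"wz":0,"hand":0},{"x":0,"y":0,"z":0,"wx":0,"wy":0,"wz":0,"hand":0}]'
python3 - <<'E'
from h import *
from m import seg
from go import plan
p=manip.get_image("wrist"); save(p,"w5.png"); W=cloud(p); P,I=seg(W,p["img"],(.445,-.214),.05,.006,.055)
print(len(P),cv2.minAreaRect((P[:,:2]*1000).astype(np.float32)),P[:,2].max())
q=P[P[:,2]>.03]; q=q[np.hypot(*(q[:,:2]-[.441,-.212]).T)<.026]; print("shell",len(q),cv2.minAreaRect((q[:,:2]*1000).astype(np.float32)))
q=P[P[:,2]>.042]; print("top",len(q),cv2.minAreaRect((q[:,:2]*1000).astype(np.float32)))
plan(.440,-.211,.02,57.5)
E
```

```text
clock: 30.02
tcp_pos: [0.5039, -0.4436, 0.1266]
tcp_rot: [[-0.701, 0.713, -0.002], [0.713, 0.701, 0.002], [0.003, 0.0, -1.0]]
force: [0.1, -0.0, 0.5]
opening: 0.998
grip_force: 0.0
clock: 30.65
tcp_pos: [0.471, -0.3259, 0.1268]
tcp_rot: [[-0.843, 0.538, -0.002], [0.538, 0.843, 0.002], [0.003, 0.0, -1.0]]
force: [0.4, -0.9, 0.2]
opening: 0.998
grip_force: 0.0
clock: 31.28
tcp_pos: [0.4397, -0.211, 0.1281]
tcp_rot: [[-0.844, 0.537, -0.001], [0.537, 0.844, 0.0], [0.001, -0.0, -1.0]]
force: [0.4, -0.2, -0.9]
opening: 1.0
grip_force: 0.0
2774 ((443.17999267578125, -215.14686584472656), (29.764347076416016, 58.407630920410156), 58.0543098449707) 0.045844641943298764
shell 1907 ((442.1940002441406, -214.45993041992188), (29.64195442199707, 47.27552032470703), 58.0543098449707)
top 854 ((448.4960021972656, -217.91612243652344), (27.24172592163086, 45.8865852355957), 59.781951904296875)
clock 31.32 tcp [ 0.4399 -0.2115  0.1283] th 57.5 tilt [-0.001  0.    -1.   ] open 0.997 grip 0.0 F [-0.5 -0.4  1.1]
now-axes [0.   0.01 2.17] wz units -0.0 after-turn axes [0.   0.01 2.17]
```

View pics/w5.png

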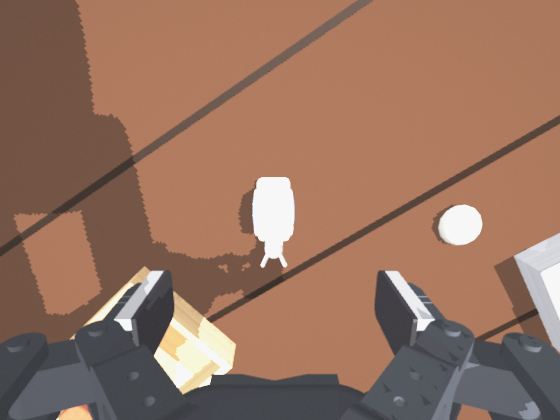

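The wrist view shows the snail at (273,215), with its head pointing down in the picture at (274,250), squarely between the fingers. The yaw is -32 deg, as expected, so I'll grip the shell.

```bash
python3 -m pendant '[{"x":0.02,"y":0,"z":0.4,"wx":0,"wy":0,"wz":0,"hand":0},{"x":0,"y":0,"z":0.6,"wx":0,"wy":0,"wz":0,"hand":0},{"x":0,"y":0,"z":0.6,"wx":0,"wy":0,"wz":0,"hand":0},{"x":0,"y":0,"z":0.5,"wx":0,"wy":0,"wz":0,"hand":0.2},{"x":0,"y":0,"z":0.16,"wx":0,"wy":0,"wz":0,"hand":0.3}]'
python3 -m pendant '[{"x":0,"y":0,"z":0,"wx":0,"wy":0,"wz":0,"hand":1},{"x":0,"y":0,"z":0,"wx":0,"wy":0,"wz":0,"hand":1},{"x":0,"y":0,"z":0,"wx":0,"wy":0,"wz":0,"hand":1},{"x":0,"y":0,"z":0,"wx":0,"wy":0,"wz":0,"hand":1},{"x":0,"y":0,"z":0,"wx":0,"wy":0,"wz":0,"hand":1}]'
python3 -m pendant '[{"x":0,"y":0,"z":-0.3,"wx":0,"wy":0,"wz":0,"hand":1},{"x":0,"y":0,"z":-0.7,"wx":0,"wy":0,"wz":0,"hand":1},{"x":0,"y":0,"z":-0.8,"wx":0,"wy":0,"wz":0,"hand":1},{"x":0,"y":0,"z":-0.3,"wx":0,"wy":0,"wz":0,"hand":1},{"x":0,"y":0,"z":0,"wx":0,"wy":0,"wz":0,"hand":1}]'
python3 - <<'E'
from h import *
from go import plan
a=np.radians(11.3); c=np.array([.4960,-.4008]); ex=np.array([np.cos(a),np.sin(a)]); ey=np.array([-ex[1],ex[0]])
t=c+.041*ey; print(t); plan(*t,.1,11.3)
p=manip.get_image("side"); im=cv2.cvtColor(p["img"],cv2.COLOR_RGB2BGR)
cv2.imwrite("pics/s5.png",cv2.resize(im[200:420,200:460],None,fx=2.5,fy=2.5))
E
```

```text
clock: 31.95
tcp_pos: [0.4378, -0.2106, 0.0138]
tcp_rot: [[-0.843, 0.538, -0.003], [0.538, 0.843, 0.002], [0.004, -0.0, -1.0]]
force: [0.5, 0.2, -0.5]
opening: 0.7
grip_force: 0.0
clock: 32.58
tcp_pos: [0.4401, -0.2112, 0.017]
tcp_rot: [[-0.843, 0.537, 0.002], [0.537, 0.843, -0.001], [-0.002, -0.0, -1.0]]
force: [-0.6, -1.1, 6.5]
opening: 0.32
grip_force: 59.9
clock: 33.2
tcp_pos: [0.4398, -0.2109, 0.1219]
tcp_rot: [[-0.843, 0.537, 0.002], [0.537, 0.843, -0.001], [-0.002, 0.0, -1.0]]
force: [-0.3, 0.3, -2.1]
opening: 0.313
grip_force: 59.1
[ 0.48796621 -0.3605948 ]
clock 33.2 tcp [ 0.4398 -0.2109  0.1219] th 57.5 tilt [ 0.002 -0.001 -1.   ] open 0.313 grip 59.1 F [-0.3  0.3 -2.1]
now-axes [-2.42 -2.01  0.44] wz units 6.72 after-turn axes [-3.12  0.36  0.44]
```

View pics/s5.png

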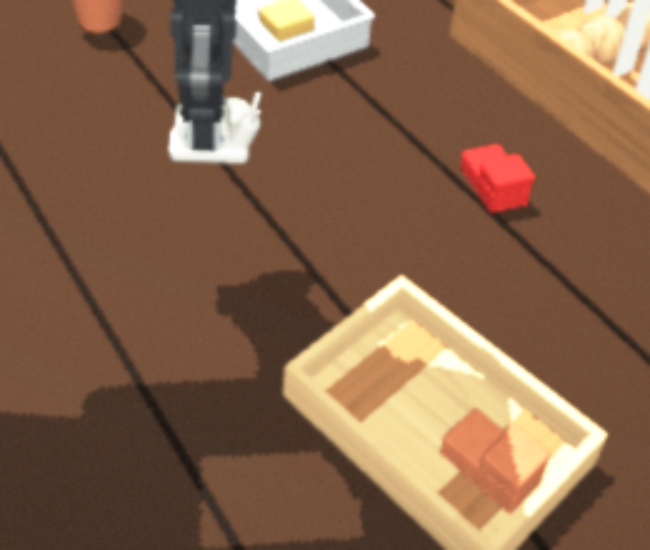

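The snail is held level at (212,130) in the crop, and the pot foot sits flat at the far end of the tray (495,455). I'll carry it over slowly.

```bash
python3 -m pendant '[{"x":0,"y":0,"z":0,"wx":0,"wy":0,"wz":0.96,"hand":1},{"x":0,"y":0,"z":0,"wx":0,"wy":0,"wz":0.96,"hand":1},{"x":0,"y":0,"z":0,"wx":0,"wy":0,"wz":0.96,"hand":1},{"x":0,"y":0,"z":0,"wx":0,"wy":0,"wz":0.96,"hand":1},{"x":0,"y":0,"z":0,"wx":0,"wy":0,"wz":0.96,"hand":1}]'
python3 -m pendant '[{"x":0,"y":0,"z":0,"wx":0,"wy":0,"wz":0.96,"hand":1},{"x":0,"y":0,"z":0,"wx":0,"wy":0,"wz":0.96,"hand":1},{"x":-0.5,"y":0.06,"z":0,"wx":0,"wy":0,"wz":0,"hand":1},{"x":-0.6,"y":0.07,"z":0,"wx":0,"wy":0,"wz":0,"hand":1},{"x":-0.6,"y":0.07,"z":0,"wx":0,"wy":0,"wz":0,"hand":1}]'
python3 -m pendant '[{"x":-0.6,"y":0.07,"z":0,"wx":0,"wy":0,"wz":0,"hand":1},{"x":-0.6,"y":0.07,"z":0,"wx":0,"wy":0,"wz":0,"hand":1},{"x":-0.2,"y":0.02,"z":0.3,"wx":0,"wy":0,"wz":0,"hand":1},{"x":0,"y":0,"z":0.2,"wx":0,"wy":0,"wz":0,"hand":1},{"x":0,"y":0,"z":0,"wx":0,"wy":0,"wz":0,"hand":1}]'
python3 -m pendant '[{"x":0,"y":0,"z":0,"wx":0,"wy":0,"wz":0,"hand":1},{"x":0,"y":0,"z":0,"wx":0,"wy":0,"wz":0,"hand":1},{"x":0,"y":0,"z":0,"wx":0,"wy":0,"wz":0,"hand":1},{"x":0,"y":0,"z":0,"wx":0,"wy":0,"wz":0,"hand":1},{"x":0,"y":0,"z":0,"wx":0,"wy":0,"wz":0,"hand":1}]'
python3 go.py .488 -.3606 .025 11.3
```

```text
clock: 33.88
tcp_pos: [0.4377, -0.2097, 0.1182]
tcp_rot: [[-0.411, 0.912, -0.004], [0.912, 0.411, 0.002], [0.003, -0.002, -1.0]]
force: [-0.7, 0.4, -1.4]
opening: 0.314
grip_force: 59.1
clock: 34.5
tcp_pos: [0.4646, -0.2917, 0.1181]
tcp_rot: [[-0.196, 0.981, -0.003], [0.981, 0.196, 0.002], [0.003, -0.003, -1.0]]
force: [0.4, -0.6, -0.8]
opening: 0.322
grip_force: 59.2
clock: 35.12
tcp_pos: [0.4855, -0.3568, 0.0929]
tcp_rot: [[-0.196, 0.981, -0.004], [0.981, 0.196, 0.004], [0.004, -0.003, -1.0]]
force: [-0.1, -0.1, -0.6]
opening: 0.316
grip_force: 59.1
clock: 35.75
tcp_pos: [0.4872, -0.3591, 0.096]
tcp_rot: [[-0.196, 0.981, 0.0], [0.981, 0.196, -0.0], [-0.0, 0.0, -1.0]]
force: [-0.5, -1.0, -0.5]
opening: 0.319
grip_force: 59.1
clock 35.75 tcp [ 0.4872 -0.3591  0.096 ] th 11.3 tilt [ 0. -0. -1.] open 0.319 grip 59.1 F [-0.5 -1.  -0.5]
now-axes [-0.03  0.01  1.42] wz units -0.0 after-turn axes [-0.03  0.01  1.42]
```

```bash
python3 -m pendant '[{"x":-0.03,"y":0.01,"z":0.3,"wx":0,"wy":0,"wz":0,"hand":1},{"x":0,"y":0,"z":0.5,"wx":0,"wy":0,"wz":0,"hand":1},{"x":0,"y":0,"z":0.4,"wx":0,"wy":0,"wz":0,"hand":1},{"x":0,"y":0,"z":0.15,"wx":0,"wy":0,"wz":0,"hand":1},{"x":0,"y":0,"z":0.04,"wx":0,"wy":0,"wz":0,"hand":1}]'
python3 -m pendant '[{"x":0,"y":0,"z":0.02,"wx":0,"wy":0,"wz":0,"hand":1},{"x":0,"y":0,"z":0,"wx":0,"wy":0,"wz":0,"hand":1},{"x":0,"y":0,"z":0,"wx":0,"wy":0,"wz":0,"hand":1},{"x":0,"y":0,"z":0,"wx":0,"wy":0,"wz":0,"hand":1},{"x":0,"y":0,"z":0,"wx":0,"wy":0,"wz":0,"hand":1}]'
```

```text
clock: 36.38
tcp_pos: [0.4876, -0.3602, 0.0256]
tcp_rot: [[-0.196, 0.981, -0.001], [0.981, 0.196, 0.001], [0.001, -0.001, -1.0]]
force: [0.4, 0.5, -0.6]
opening: 0.318
grip_force: 59.1
clock: 37.0
tcp_pos: [0.4879, -0.3604, 0.0254]
tcp_rot: [[-0.196, 0.981, 0.0], [0.981, 0.196, -0.0], [-0.0, 0.0, -1.0]]
force: [0.2, 0.3, -1.2]
opening: 0.316
grip_force: 59.1
```

```bash
python3 -m pendant '[{"x":0,"y":0,"z":0.02,"wx":0,"wy":0,"wz":0,"hand":1},{"x":0,"y":0,"z":0.02,"wx":0,"wy":0,"wz":0,"hand":1},{"x":0,"y":0,"z":0,"wx":0,"wy":0,"wz":0,"hand":1},{"x":0,"y":0,"z":0,"wx":0,"wy":0,"wz":0,"hand":0.52},{"x":0,"y":0,"z":0,"wx":0,"wy":0,"wz":0,"hand":0.52}]'
python3 -m pendant '[{"x":0,"y":0,"z":0,"wx":0,"wy":0,"wz":0,"hand":0.52},{"x":0,"y":0,"z":-0.3,"wx":0,"wy":0,"wz":0,"hand":0.52},{"x":0,"y":0,"z":-0.6,"wx":0,"wy":0,"wz":0,"hand":0.52},{"x":0,"y":0,"z":-0.8,"wx":0,"wy":0,"wz":0,"hand":0.52},{"x":0,"y":0,"z":-0.8,"wx":0,"wy":0,"wz":0,"hand":0.4}]'
python3 -m pendant '[{"x":0.5,"y":0,"z":-0.3,"wx":0,"wy":0,"wz":0,"hand":0.4},{"x":0.6,"y":0,"z":0,"wx":0,"wy":0,"wz":0,"hand":0.4},{"x":0.6,"y":-0.5,"z":0,"wx":0,"wy":0,"wz":0,"hand":0.4},{"x":0.6,"y":-0.5,"z":0,"wx":0,"wy":0,"wz":0,"hand":0.4},{"x":0,"y":0,"z":0,"wx":0,"wy":0,"wz":0,"hand":0.4}]'
python3 - <<'E'
from h import *
from m import seg
p=manip.get_image("side"); im=cv2.cvtColor(p["img"],cv2.COLOR_RGB2BGR)
cv2.imwrite("pics/s6.png",cv2.resize(im[130:420,150:480],None,fx=2,fy=2)); W=cloud(p)
P=W[(np.hypot(W[...,0]-.488,W[...,1]+.364)<.035)&(W[...,2]>.012)&(W[...,2]<.08)]
print("snail z",np.percentile(P[:,2],[90,98]))
print("pot",cv2.minAreaRect((seg(W,p["img"],(.495,.096),.055)[0][:,:2]*1000).astype(np.float32)))
E
```

```text
clock: 37.62
tcp_pos: [0.488, -0.3605, 0.0234]
tcp_rot: [[-0.196, 0.981, 0.0], [0.981, 0.196, -0.0], [-0.0, 0.0, -1.0]]
force: [0.8, -0.2, -0.2]
opening: 0.48
grip_force: 0.0
clock: 38.25
tcp_pos: [0.488, -0.3604, 0.1507]
tcp_rot: [[-0.196, 0.981, 0.001], [0.981, 0.196, -0.001], [-0.001, 0.001, -1.0]]
force: [-0.0, 0.1, 0.2]
opening: 0.602
grip_force: 0.0
clock: 38.88
tcp_pos: [0.4149, -0.2559, 0.1639]
tcp_rot: [[-0.196, 0.981, -0.0], [0.981, 0.196, 0.0], [0.0, -0.0, -1.0]]
force: [1.0, -0.0, 0.2]
opening: 0.602
grip_force: 0.0
snail z [0.05006639 0.05137482]
pot ((496.5312194824219, 92.07611846923828), (58.07172775268555, 57.48600769042969), 62.74776077270508)
```

View pics/s6.png

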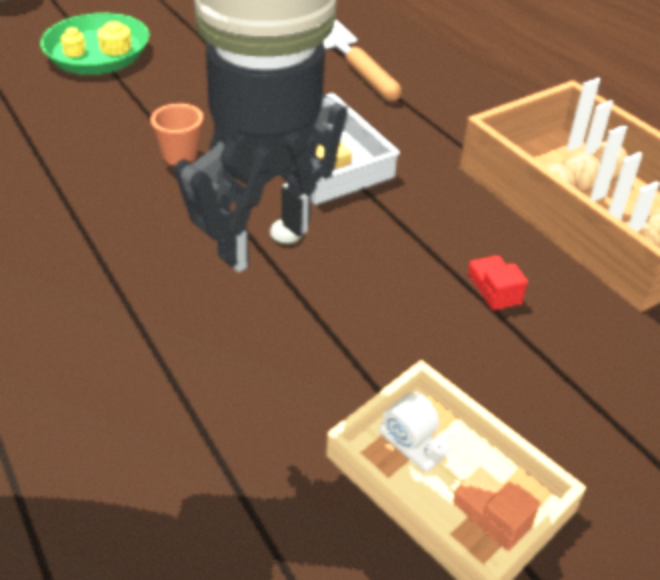

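The snail (415,430) and pot foot (500,512) lie flat side by side in the tray. The caps are in the saucer and the padlock is in the tin. The clay pot is still where it was, and the hand is clear. I'll hand in.

```bash
python3 -c "
from workcell import manip
print(manip.finish_job())"
```

```text
the job is handed in; nothing more can be done
None
```

I handed the job in at about 39 s: both caps are in the saucer, the snail and pot foot in the tray, and the padlock in the tin, all flat, with the clay pot where it was; no verdict came back.

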